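# Gauge the platen gap of a compression tester

### The arm

A 6-joint arm with a two-finger parallel gripper is mounted at the origin on the work surface. World frame = base frame: x ahead of the robot, y to its left, z up, the work surface at z = 0. Lengths are in m, angles in degrees, forces in N, time in s.
With the tool pointing down it reaches from about 0.4 to 0.825 m from the base axis. Payload 7 kg.
Tool frame: the origin (TCP) lies midway between the tips of the shut fingers; the grasp point (between the pads) lies 19 mm behind it (r.grip_point_offset is the z of the grasp point in the tool frame, in m); z points along the fingers, y is the line along which they close (so a half turn about z gives the same grasp; the last joint's range is limited). The gripper opens to 88 mm and grips with 3 to 60 N. Pads are 19 mm wide; open, the fingers measure 130 mm over their backs; the gripper's body (78 mm by 193 mm) begins 47 mm behind the grasp point.
Start: joints at [-51.446, 20.546, 0.682, 0, -70.136, -16.507], TCP at [0.253, -0.626, 0.19] pointing down, gripper open.
Joint ranges: [-176.03, 176.03], [-82.01, 121.73], [-58.28, 71.71], [-173.87, 95.51], [-174.79, -0.11], [-173.66, 173.66]. Speed limits (degrees/s): [136.94, 136.94, 172.46, 180, 180, 180].

### API

Orientations are given as [roll, pitch, yaw] about the fixed x, y, z axes, in that order (R = Rz(yaw) Ry(pitch) Rx(roll)).
In Python, from plant import r, viewer, recognise, outline_of, pinpoint gives the robot as it stands.
- The arm moves only by the tool move_arm, never from a script. Its argument "targets" is a list of rows, each a list of 2 entries, a list of its own where there are three numbers: the shift along the tool's x, y, z in cm, then the turn, a rotation vector about the tool's x, y, z in rad. A call has 1 to 5 rows; each row is the pose to reach, as a shift and turn from the pose commanded when the call began, along the tool's axes at that moment; what a row does not reach only later rows make up. A row lasts 1/8 s, in which the tool goes at most 62.5 mm and 10.7 degrees, less where a joint would pass 70% of its speed; a pose out of reach is approached as far as the arm can. A call with a gripper value outside its range is refused whole. "jaw" is the finger opening in cm, from 0 to 8.76, set as the call begins (left out, the last holds). The fingers move at their own pace and stop on an object; "squeeze" is the grip in N (left out, the last holds). Time passes only in rows, so rows that repeat a pose let the fingers close. It gives the time, the measured TCP pose, the force, the opening and the grip force at its end, in the units of the state.
- r.get_state(): the state, without advancing time (a new reading comes with each control period).
- viewer.capture(name): name is "scene" or "top"; returns a dict with "image" (384x512x3 uint8, blue, green, red), "intrinsics" (3x3 intrinsics, pixels), "D" ([k1, k2, p1, p2, k3] as OpenCV has them; the pictures are not rectified), "camera_from_world" (4x4, takes a point from world to camera coordinates). Camera axes: x right, y up, looking along -z (the intrinsics and any distortion apply to the point x, -y, -z); pixel columns grow to the right and rows downward; lengths in m; the calibration is good to about 2 mm. A picture is of the moment at which its call begins. There is no depth.
- r.close_job(): hands the job in; it is judged then, once.
Trained networks look in the newest picture that a camera, given by its name, has taken for a name from the list of things; names that differ only in an ending like _2 or _b are one class to them, and where a whole thing is asked for, a point or a joint stands for the part that bears it (a point fixed in the world has none). Each returns a list of dicts, best first, with "score" (0 to 1); they miss things now and then, are a little off and sometimes report something else, mostly with a low value. They report only what shows in the picture. A call takes as long as a camera call. They do not tell look-alikes from the thing itself.
- recognise(label, camera): "box" ([left, top, right, bottom] in pixels, round what is visible of it).
- outline_of(label, camera): "mask" (384x512 bool, what is visible of it) and "box" ([left, top, right, bottom] in pixels, round what is visible of it).
- pinpoint(label, camera): "location" ([row, column] in pixels: a listed point, or the origin of a listed thing).
The state is a dict: "time_s": time; "joints": joint angles; "qd": joint speeds; "joint_torque": joint torques, N m; "tcp_pos": TCP position; "eef_rot": TCP orientation; "contact_force": force on the tool from outside, world axes, zero at the start; "moment": the same for the moment, N m; "gripper_width": finger opening in m; "gripper_force": force on a finger pad.
Only numpy, scipy, OpenCV 4.12 (cv2) and the standard library are available. Lean on these libraries where they do the work, as an engineer would, in place of code of your own. Each camera call takes 0.05 s, during which the arm holds its last target. There are 200 camera calls.

### The job

The height scale of the yellow compression tester cannot be trusted, so find the gap under its floating platen with the aluminium gauge plates: starting with the thinnest, try them under it until one just fits, so that the platen rides up and rests on the plate instead of hanging clear above it. Slide that plate fully home against the back stop, square and central under the platen, and leave it there. Finish with the other plates back flat in their case, and do not disturb the other things on the bench.

Things in the scene. Friction and masses are not known exactly. Their poses are not given: they have to be found in the camera images.
- base: Fixed compression tester: black deck 225 x 235 mm, 18 mm thick, with a yellow tower. Origin on the bench below the centre of the platen, z up; +x is the direction in which a gauge is slid in (roughly away from the robot). Deck: x -130 to +95, y -70 to +165 mm. Tower: x -65 to +55, y +75 to +160 mm, 378 mm high.
- spot (a point): Point on the deck's top face, 18 mm above the bench, exactly below the centre of the platen; axes as base (+x: slide-in direction). Above it hangs the grey load head, x -40 to +30, y -28 to +28 mm; its underside stands 31 to 39 mm and its top 75 to 83 mm above the deck, differently each time.
- platen (a joint): Lift in m (the tester's reading) of the floating platen, a 0.2 kg steel disc below the load head, 24 mm across underneath, its edge sloping up 4.5 mm to 39 mm across. Hanging free (0) it leaves an unknown gap of 7 to 15 mm. A plate 0 to 4.5 mm thicker than the gap, pushed with 3 to 8 N, lifts it by the difference (stop at 0.0045); a thicker one is stopped dead; a thinner one lies loose.
- case: Fixed black gauge case 224 (x) x 208 (y) x 26 mm high; origin under its centre. Three bays along x, 52 x 208 mm, centred at y -70, 0, +70 mm; bay floor 6 mm above the bench, walls 20 mm above the floor. A finger trough 60 mm wide (x -30 to +30) crosses the middle at floor level from side to side, so a plate in its bay can be gripped only across its middle.
- gauge_10: Thinnest gauge plate: aluminium bar 200 mm long (x) x 44 mm wide (y) x 10 mm thick, 0.24 kg, one dark dot near the tail. Origin at the centre of its underside; nose at +x, tail (dots) at -x. Lies flat in one of the bays, nose away from the robot. Held across its middle it goes only a little way in below the platen before the gripper meets the load head; to go home it is taken again near the tail.
- gauge_14: Middle gauge plate: the same, 14 mm thick, 0.33 kg, two dark dots at the tail.
- gauge_18: Thickest gauge plate: the same, 18 mm thick, 0.43 kg, three dark dots at the tail.
- probe: Bystander: small spare steel probe, 32 mm diameter, 50 mm high, standing on the deck beside the tower. Origin under its foot.
- spanner: Bystander: spanner 120 mm long lying on the bench. Origin at its middle.
- beaker: Bystander: glass beaker, 72 mm diameter, 90 mm high. Origin under its centre.
- jar: Bystander: amber jar, 64 mm diameter, 85 mm high. Origin under its centre.
- solvent: Bystander: glass solvent bottle, 86 mm diameter, 190 mm high. Origin under its centre.
- tipbox: Bystander: pipette tip box 85 x 122 mm, 71 mm high. Origin under its centre.
- timer: Bystander: flat white timer 60 x 75 mm, 20 mm high. Origin under its centre.
- stop (a point): Middle of the foot of the back stop's face, at x +75 mm from spot on the deck: a steel bar across the deck, 70 mm wide (y -35 to +35) and 14 mm high; a gauge is fully home when its nose touches this face.
There are look-alikes about, which are no part of the job. What is shaped like the gauge_10 but purple is not meant.

How it is judged:
By the outcome, as a careful person would: the job done as asked, in the order asked, and still so for the second after the job is handed in, with the robot touching nothing.
It also fails if it takes over 72 s, if anything falls off the work surface, if the arm or the gripper's body presses on something with over 40 N, if the wrist force passes 120 N, or if a joint passes its speed limit or range.

## Working session

There is one attempt and no reset: what is moved stays moved. The work goes in short steps, Python scripts to look and compute and a tool call to move; the robot and the scene stay as the last step left them, time stands still between calls to the robot, and variables do not carry over. Pictures are saved under pics/ and viewed, at most 10 in all, crops included, and the job is handed in when it is done.

Besides the shell and the picture viewer there is one more tool, called after "Call:" by a JSON object that holds its "name" and its "arguments". move_arm: Moves the arm, as the interface text tells. Its arguments: {"type":"object","properties":{"targets":{"type":"array","items":{"type":"array"}},"jaw":{"type":"number"},"squeeze":{"type":"number"}},"required":["targets"]}

```bash
mkdir -p pics; ls; python3 - <<'E'
from plant import r, viewer, recognise, outline_of, pinpoint
import cv2, numpy as np
s=r.get_state(); print(s['time_s'],s['tcp_pos'],s['eef_rot'],s['gripper_width'])
for c in ("scene","top"):
    d=viewer.capture(c); cv2.imwrite(f"pics/{c}0.png",cv2.resize(d["image"],(800,600),interpolation=cv2.INTER_CUBIC))
    print(c,d["intrinsics"],d["D"],d["camera_from_world"])
    for n in ("base","spot","stop","case","gauge_10","gauge_14","gauge_18"):
        p=[(np.round(x["location"],1).tolist(),round(x["score"],2)) for x in pinpoint(n,c)[:3]]
        print(n,p)
print(r.get_state()['time_s'])
E
```

```text
pics
0.0 [ 0.25314302 -0.62514545  0.18905092] [ 1.79908506e+02 -6.48629522e-03 -1.57960537e+02] 0.08745192980427692
scene [[350.75980891   0.         254.79968261]
 [  0.         350.75980891 189.72615713]
 [  0.           0.           1.        ]] [0.01308801 0.         0.         0.         0.        ] [[-0.84060798  0.54164152 -0.00164169  0.40580652]
 [-0.3818659  -0.59048705  0.71098768  0.16842585]
 [ 0.38413104  0.59828882  0.70320255 -1.43228773]
 [ 0.          0.          0.          1.        ]]
base [([247.9, 277.6], 0.63)]
spot [([243.8, 275.4], 0.66)]
stop [([255.0, 257.4], 0.65)]
case [([158.2, 216.9], 0.76), ([182.2, 278.1], 0.22)]
gauge_10 [([145.3, 209.9], 0.8), ([157.2, 217.9], 0.66), ([169.6, 222.7], 0.58)]
gauge_14 [([145.3, 209.9], 0.8), ([157.2, 217.9], 0.66), ([169.6, 222.7], 0.58)]
gauge_18 [([145.3, 209.9], 0.8), ([157.2, 217.9], 0.66), ([169.6, 222.7], 0.58)]
top [[354.52583381   0.         254.0566066 ]
 [  0.         354.52583381 193.47689218]
 [  0.           0.           1.        ]] [0.01271978 0.         0.         0.         0.        ] [[-0.02172727 -0.99951611  0.02225939  0.02638573]
 [ 0.99612299 -0.01974435  0.08572721 -0.47569422]
 [-0.08524623  0.02403571  0.99606996 -1.05268374]
 [ 0.          0.          0.          1.        ]]
base [([228.3, 399.0], 0.67), ([123.3, 391.8], 0.63), ([170.4, 185.1], 0.61)]
spot [([164.6, 183.6], 0.94)]
stop [([144.7, 180.7], 0.66)]
case [([181.1, 341.0], 0.73), ([225.8, 256.2], 0.34)]
gauge_10 [([183.6, 364.3], 0.92), ([182.0, 340.3], 0.92), ([292.6, 362.2], 0.85)]
gauge_14 [([183.6, 364.3], 0.92), ([182.0, 340.3], 0.92), ([292.6, 362.2], 0.85)]
gauge_18 [([183.6, 364.3], 0.92), ([182.0, 340.3], 0.92), ([292.6, 362.2], 0.85)]
0.8
```

View pics/scene0.png

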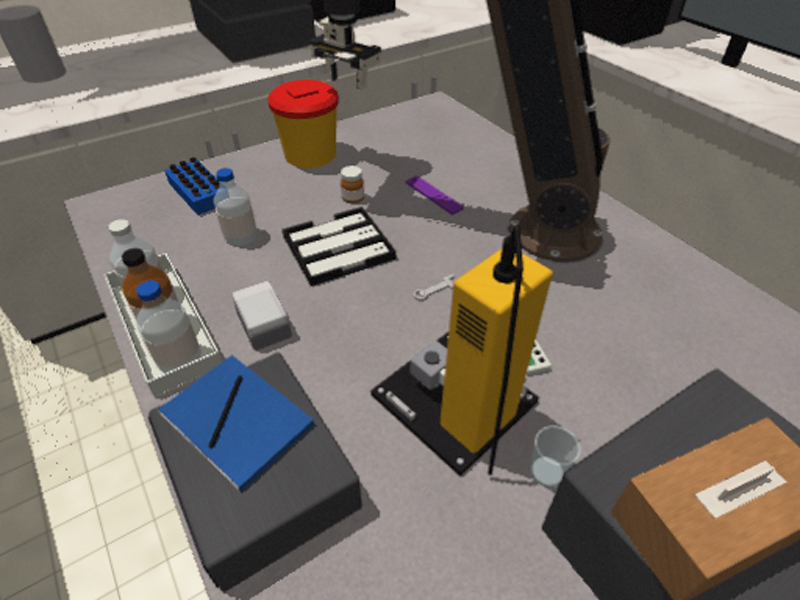

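View pics/top0.png

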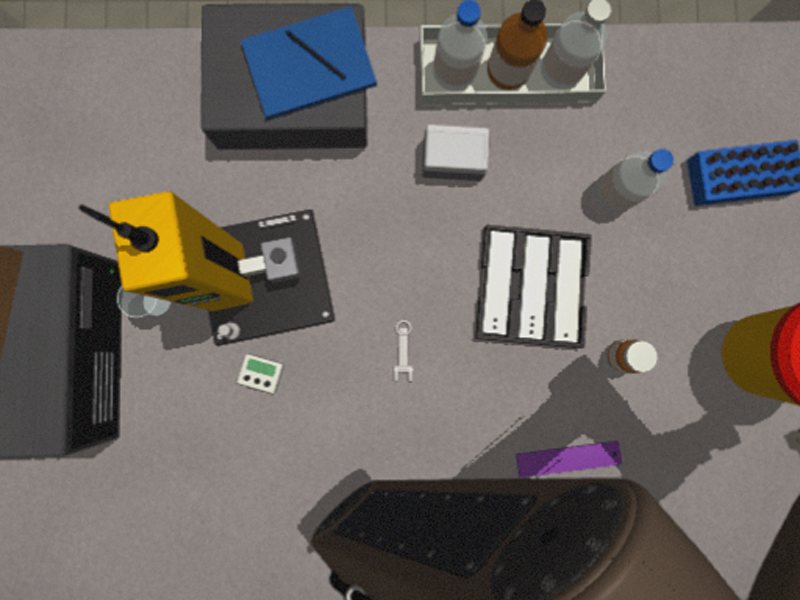

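The scene picture shows the case, with white plates, at about (338,245), the tester at (455,390) and the purple look-alike at (435,195). In the top picture the case is at (533,287), with two dots in the left bay, three in the middle and one in the right. The load head is at (280,258), the spanner at (403,350) and the beaker, probe and timer are near the tower.

```bash
cat > h.py <<'E'
from plant import r, viewer, recognise, outline_of, pinpoint
import cv2, numpy as np
from scipy.spatial.transform import Rotation as Ro
def ray(d,px):  # px list of (col,row)
    u=cv2.undistortPoints(np.array(px,float).reshape(-1,1,2),d["intrinsics"],np.array(d["D"])).reshape(-1,2)
    T=d["camera_from_world"];R=T[:3,:3]
    return -R.T@T[:3,3],np.c_[u[:,0],-u[:,1],-np.ones(len(u))]@R
def plane(d,px,z):
    o,v=ray(d,px); return o+v*((z-o[2])/v[:,2])[:,None]
def proj(d,P):
    P=np.atleast_2d(P);T=d["camera_from_world"];c=P@T[:3,:3].T+T[:3,3]
    c=c*[1,-1,-1]
    return cv2.projectPoints(c,np.zeros(3),np.zeros(3),d["intrinsics"],np.array(d["D"]))[0].reshape(-1,2)
def frame(xyz,yaw): # yaw deg
    return lambda p: np.array(xyz)+Ro.from_euler('z',yaw,degrees=True).apply(p)
def rel(pos,yaw,cur=None):
    """shift (cm, tool axes) and turn for target tcp pos, tool yaw (mod 180), tool down"""
    s=r.get_state(); p,e=cur or (s["tcp_pos"],s["eef_rot"])
    R=Ro.from_euler('xyz',[180,0,e[2]],degrees=True)
    dy=(yaw-e[2]+90)%180-90
    return np.round(R.inv().apply(np.array(pos)-p)*100,2), round(-np.radians(dy),3)
E
python3 - <<'E'
from h import *
d=viewer.capture("top"); im=d["image"]
for o in outline_of("gauge_10","top")[:5]:
    c=cv2.findContours(o["mask"].astype(np.uint8),0,2)[0]; c=max(c,key=cv2.contourArea).reshape(-1,2)
    w=plane(d,c,0.018)[:,:2]; (cx,cy),sz,a=cv2.minAreaRect((w*1000).astype(np.float32))
    print("gauge",round(o["score"],2),np.round([cx,cy,*sz,a],1),np.mean(im[o["mask"]],0).round())
o=outline_of("case","top")[0]
c=cv2.findContours(o["mask"].astype(np.uint8),0,2)[0]; c=max(c,key=cv2.contourArea).reshape(-1,2)
print("case",o["score"],[np.round(x,1) for x in cv2.minAreaRect((plane(d,c,0.026)[:,:2]*1000).astype(np.float32))])
print("spot/stop",plane(d,[(183.6,164.6),(180.7,144.7)],.018))
print("deck corners",plane(d,np.array([(312,211),(333,320),(217,343)])*.64-.2,.018).round(3))
ds=viewer.capture("scene")
print("scene corners",plane(ds,np.array([(373,392),(460,469),(537,400)])*.64-.2,.018).round(3))
for c,dd in(("top",d),("scene",ds)):
  for n in("probe","spanner","beaker","jar","solvent","tipbox","timer"):
    p=pinpoint(n,c)
    if p: print(c,n,round(p[0]["score"],2),plane(dd,[p[0]["location"][::-1]],0)[0].round(3))
cv2.imwrite("pics/c1.png",np.hstack([cv2.resize(im[140:230,295:385],(400,400),interpolation=2),cv2.resize(im[120:230,120:230],(400,400),interpolation=2)]))
E
```

```text
gauge 0.93 [ 172.3 -303.7   44.5  198.6    6.2] [123.  56. 105.]
gauge 0.92 [ 492.6 -316.5   46.6  200.7   84.4] [208. 217. 218.]
gauge 0.8 [ 500.8 -251.6   52.6  203.7   82.8] [200. 204. 204.]
gauge 0.66 [ 512.6 -182.6   47.8  200.4   83.2] [210. 216. 216.]
case 0.85 [array([ 504. , -247.9]), array([213.7, 224.6]), np.float64(83.5)]
spot/stop [[0.56860126 0.22860003 0.018     ]
 [0.63012992 0.2370761  0.018     ]]
deck corners [[0.66  0.18  0.018]
 [0.445 0.141 0.018]
 [0.406 0.363 0.018]]
scene corners [[0.662 0.188 0.018]
 [0.619 0.406 0.018]
 [0.411 0.372 0.018]]
top probe 0.56 [0.435 0.346 0.   ]
top spanner 0.65 [0.389 0.003 0.   ]
top beaker 0.82 [0.491 0.477 0.   ]
top jar 0.7 [ 0.359 -0.42   0.   ]
top solvent 0.91 [ 0.695 -0.421  0.   ]
top tipbox 0.56 [ 0.77  -0.099  0.   ]
top timer 0.87 [0.344 0.283 0.   ]
scene probe 0.38 [0.414 0.326 0.   ]
scene spanner 0.72 [ 0.482 -0.338  0.   ]
scene jar 0.88 [ 0.383 -0.436  0.   ]
scene solvent 0.92 [ 0.694 -0.419  0.   ]
scene tipbox 0.61 [ 0.762 -0.113  0.   ]
scene timer 0.48 [0.345 0.275 0.   ]
```

View pics/c1.png

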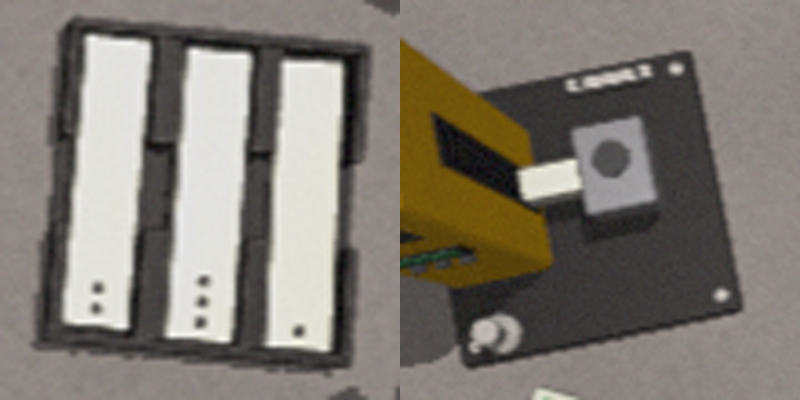

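Left crop: two dots in the left bay, three in the middle, one on the right, so gauge_10 is in bay y -70. Right crop: the deck corners, load head and probe are clear. I'll refine the deck and case poses by fitting their silhouettes.

```bash
cat > fit.py <<'E'
from h import *
from scipy.optimize import minimize
from scipy.ndimage import map_coordinates
D={c:viewer.capture(c) for c in("top","scene")}
G={}
for c,d in D.items():
    g=cv2.GaussianBlur(cv2.cvtColor(d["image"],6).astype(np.float32),(0,0),1.0)
    G[c]=g
def score(p,box,cams):
    x0,x1,y0,y1,h=box; f=frame([p[0],p[1],0],p[2]); t=0
    P=f(np.array([[x,y,z] for x in(x0,x1) for y in(y0,y1) for z in(0,h)]))
    for c in cams:
        hull=cv2.convexHull(proj(D[c],P).astype(np.float32)).reshape(-1,2)
        for a,b in zip(hull,np.roll(hull,-1,0)):
            L=np.linalg.norm(b-a)
            if L<12: continue
            s=a+(b-a)*np.linspace(.06,.94,60)[:,None]; n=np.array([(b-a)[1],-(b-a)[0]])/L
            v=lambda k: map_coordinates(G[c],[(s+n*k)[:,1],(s+n*k)[:,0]],order=1,mode='nearest')
            t+=np.clip(np.abs(v(1)-v(-1)),0,40).mean()*L
    return -t
for nm,box,p0 in(("deck",(-.13,.095,-.07,.165,.018),(.5655,.232,10.2)),("case",(-.112,.112,-.104,.104,.026),(.504,-.249,-6.5))):
  for cams in(["top"],["scene"],["top","scene"]):
    best=None
    for k in range(12):
        q=np.array(p0)+np.random.default_rng(k).normal(0,[.003,.003,1])
        m=minimize(score,q,(box,cams),method="Nelder-Mead",options=dict(initial_simplex=q+np.array([[0,0,0],[.004,0,0],[0,.004,0],[0,0,1.5]])))
        if best is None or m.fun<best.fun: best=m
    print(nm,cams,best.x.round(4),round(best.fun))
E
python3 fit.py
```

```text
deck ['top'] [ 0.5605  0.2307 11.0687] -8948
deck ['scene'] [0.5571 0.2297 9.9126] -8504
deck ['top', 'scene'] [ 0.5603  0.2308 10.8739] -17262
case ['top'] [ 0.5017 -0.2465 -6.3484] -10875
case ['scene'] [ 0.5025 -0.2464 -5.1298] -6798
case ['top', 'scene'] [ 0.5017 -0.2465 -6.3059] -17657
```

```bash
cat >> h.py <<'E'
deck=frame([.5603,.2306,0],10.7); DY=10.7
case=frame([.5015,-.2465,0],-6.2); CY=-6.2
E
python3 - <<'E'
from h import *
d=viewer.capture("top")
print(plane(d,[(490,225)],.15))
print(r.get_state()["joints"])
p=case([-.015,-.07,0])+[0,0,.10]; print(p, rel(p,CY))
c=(p,[180,0,173.8]); print("to tester", rel(deck([-.14,0,.12]),DY,c), deck([-.14,0,.12]))
E
```

```text
[[ 0.3683546  -0.60675903  0.15      ]]
[-5.14461508e+01  2.05484191e+01  6.81469835e-01  1.07098206e-03
 -7.01362803e+01 -1.65064154e+01]
[ 0.47902778 -0.31447058  0.1       ] (array([-32.6 ,  20.37,   8.99]), np.float64(0.493))
to tester (array([11.2, 51. , -2. ]), np.float64(-0.295)) [0.42273421 0.20460667 0.12      ]
```

Call:
{"name": "move_arm", "arguments": {"targets": [[[-4, 2.5, -4], [0, 0, 0.1]], [[-9, 6, -5], [0, 0, 0.25]], [[-14.5, 9, -5], [0, 0, 0.4]], [[-19.5, 12.2, -4], [0, 0, 0.493]], [[-24.5, 15.4, -1], [0, 0, 0.493]]], "jaw": 5.0, "squeeze": 40}}

```text
time_s: 2.48
tcp_pos: [0.4225, -0.3927, 0.2031]
eef_rot: [-179.9, 0.2, 173.7]
contact_force: [0.4, -1.5, 0.3]
gripper_width: 0.0505
gripper_force: 0.0
```

```bash
python3 - <<'E'
from h import *
s=r.get_state(); print(s["time_s"],s["tcp_pos"],s["eef_rot"],s["gripper_width"],s["contact_force"])
print(rel(case([-.015,-.07,.05]),CY))
E
```

```text
2.475 [ 0.42249861 -0.39272132  0.20312718] [-179.90758294    0.21102202  173.74935224] 0.050522281543226945 [ 0.3983221  -1.49876928  0.29952679]
(array([-4.77,  8.39, 15.31]), np.float64(-0.001))
```

Call:
{"name": "move_arm", "arguments": {"targets": [[[-3, 5, 2], [0, 0, 0]], [[-4.8, 8.4, 5], [0, 0, 0]], [[-4.8, 8.4, 11], [0, 0, 0]], [[-4.8, 8.4, 15.3], [0, 0, 0]], [[-4.8, 8.4, 15.3], [0, 0, 0]]]}}

```text
time_s: 3.1
tcp_pos: [0.4749, -0.3146, 0.0459]
eef_rot: [179.9, -0.4, 173.8]
contact_force: [1.1, -0.1, 1.1]
gripper_width: 0.0501
gripper_force: 0.0
```

```bash
python3 - <<'E'
from h import *
s=r.get_state(); print(s["time_s"],s["tcp_pos"],s["eef_rot"],s["gripper_width"],s["contact_force"])
print(rel(case([-.015,-.07,.009]),CY))
a=viewer.capture("top")["image"][130:240,285:395]; b=viewer.capture("scene")["image"][110:200,160:270]
cv2.imwrite("pics/a2.png",np.hstack([cv2.resize(a,(400,400),interpolation=2),cv2.resize(b,(400,400),interpolation=2)]))
E
```

```text
3.1 [ 0.47488568 -0.31456807  0.04594319] [179.92688144  -0.374892   173.80049733] 0.0500828238432013 [ 1.10601601 -0.08551374  1.12951941]
(array([-0.41,  0.05,  3.69]), np.float64(0.0))
```

View pics/a2.png

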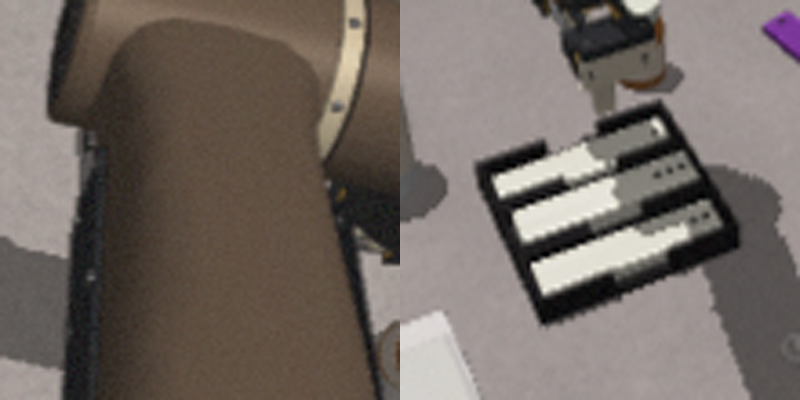

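The top view is blocked by the arm. The scene crop shows the gripper at (605,100), near the far plate. I'll check its projection numerically.

```bash
python3 - <<'E'
from h import *
s=r.get_state(); d=viewer.capture("scene")
R=Ro.from_euler('xyz',s["eef_rot"],degrees=True)
P=[s["tcp_pos"]+R.apply(v) for v in([0,0,0],[0,.025,0],[0,-.025,0],[0,.046,0],[0,-.046,0],[0,0,-.019])]
q=proj(d,P); print(q.round(1)); print("in crop", ((q-[160,110])/[.275,.225]+[400,0]).round())
g=case([[0,-.07,.016],[-.015,-.07,.016],[.1,-.07,.016],[-.1,-.07,.016]])
print(((proj(d,g)-[160,110])/[.275,.225]+[400,0]).round())
E
```

```text
[[212.9 137.7]
 [215.3 141.1]
 [210.6 134.4]
 [217.3 144. ]
 [208.7 131.6]
 [212.5 133.8]]
in crop [[592. 123.]
 [601. 138.]
 [584. 108.]
 [608. 151.]
 [577.  96.]
 [591. 106.]]
[[582. 159.]
 [595. 155.]
 [497. 190.]
 [665. 129.]]
```

```bash
python3 - <<'E'
from h import *
a=viewer.capture("scene")["image"][100:160,180:260]
cv2.imwrite("pics/a3.png",cv2.resize(a,(800,600),interpolation=2))
E
```

```text
(no output)
```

View pics/a3.png

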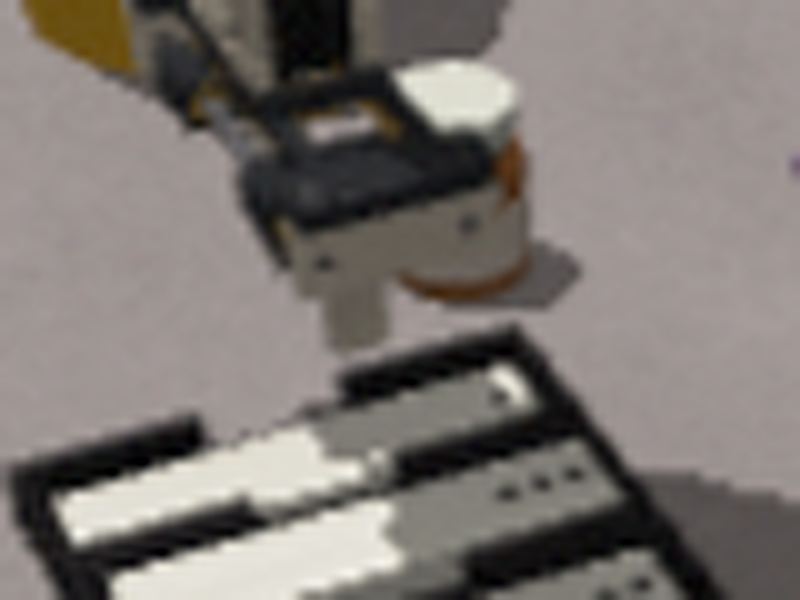

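The crop shows the near finger's tip at about (358,350), which is pixel (216,135). That is higher than projected. I'll compare against the start image.

```bash
python3 - <<'E'
from h import *
d=viewer.capture("scene"); t=viewer.capture("top")
R=Ro.from_euler('xyz',[180,0,-157.96],degrees=True); p=np.array([.25314,-.62515,.18905])
q=proj(d,[p+R.apply(v) for v in([0,0,0],[0,.044,0],[0,-.044,0],[0,.044,-.02],[0,-.044,-.02])]); print((q/.64).round(0).tolist())
im=cv2.imread("pics/scene0.png")[20:110,290:410]
cv2.imwrite("pics/a4.png",cv2.resize(im,(800,600),interpolation=2))
E
```

```text
[[347.0, 96.0], [359.0, 100.0], [335.0, 92.0], [359.0, 93.0], [335.0, 85.0]]
```

View pics/a4.png

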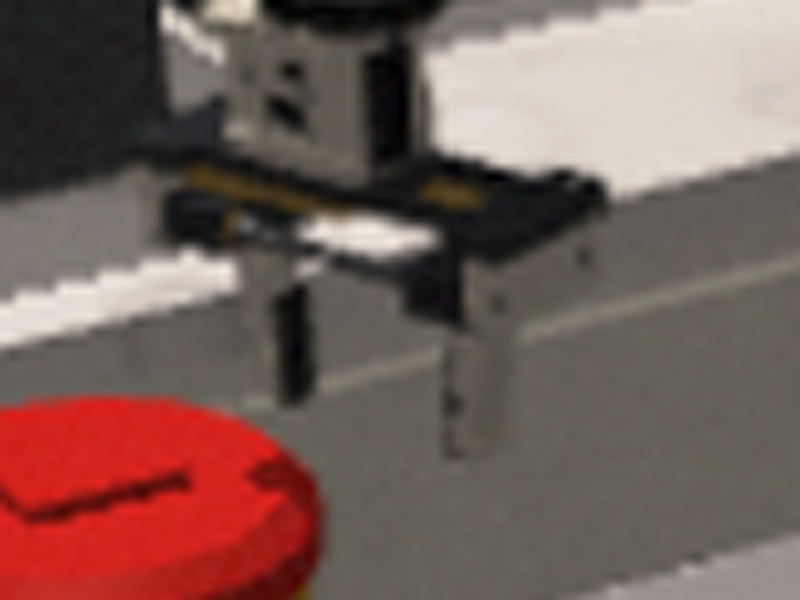

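The start tips are seen at (359,88) and (334,80), against (359,100) and (335,92) projected, so both are off by about 12 rows. I'll check the projection model at height using the tower top.

```bash
python3 - <<'E'
from h import *
print(r.grip_point_offset)
d=viewer.capture("scene"); t=viewer.capture("top")
P=deck([[x,y,.378] for x in(-.065,.055) for y in(.075,.16)])
print((proj(d,P)/.64).round(0).tolist()); print((proj(t,P)/.64).round(0).tolist())
J=np.array([[.37,-.43,0],[.37,-.43,.085],[.694,-.42,0],[.694,-.42,.19]])
print((proj(d,J)/.64).round(0).tolist()); print((proj(t,J)/.64).round(0).tolist())
E
```

```text
-0.0188
[[506.0, 242.0], [554.0, 270.0], [450.0, 280.0], [499.0, 313.0]]
[[188.0, 278.0], [121.0, 291.0], [171.0, 188.0], [105.0, 200.0]]
[[349.0, 197.0], [347.0, 171.0], [241.0, 238.0], [225.0, 174.0]]
[[624.0, 352.0], [644.0, 353.0], [610.0, 191.0], [656.0, 159.0]]
```

Call:
{"name": "move_arm", "arguments": {"targets": [[[-0.4, 0, 1.5], [0, 0, 0]], [[-0.4, 0, 3.2], [0, 0, 0]], [[-0.4, 0, 3.4], [0, 0, 0]]]}}

```text
time_s: 3.88
tcp_pos: [0.4802, -0.3156, 0.013]
eef_rot: [180.0, -0.2, 173.8]
contact_force: [0.1, 0.2, 0.0]
gripper_width: 0.0499
gripper_force: 0.0
```

```bash
python3 - <<'E'
from h import *
s=r.get_state(); print(s["time_s"],s["tcp_pos"],s["eef_rot"],s["contact_force"])
a=viewer.capture("scene")["image"][100:160,180:260]
cv2.imwrite("pics/a5.png",cv2.resize(a,(800,600),interpolation=2))
E
```

```text
3.875 [ 0.48020474 -0.31556809  0.0129515 ] [ 1.79961977e+02 -1.68503417e-01  1.73780305e+02] [0.13083375 0.20024674 0.04787847]
```

View pics/a5.png

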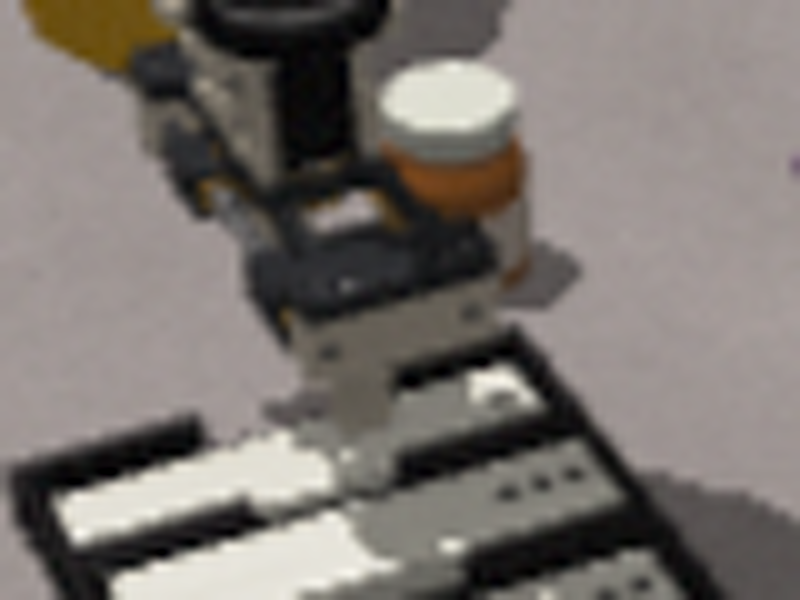

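The finger is at (360,430), overlapping gauge_10 at the right place along it. Depth is still doubtful, so I'll go 4 mm lower and feel with a light closing.

Call:
{"name": "move_arm", "arguments": {"targets": [[[0, 0, 0.4], [0, 0, 0]], [[0, 0, 0.4], [0, 0, 0]]]}}

```text
time_s: 4.18
tcp_pos: [0.4814, -0.316, 0.0108]
eef_rot: [180.0, 0.0, 173.8]
contact_force: [0.1, -0.7, 0.1]
gripper_width: 0.0499
gripper_force: 0.0
```

Call:
{"name": "move_arm", "arguments": {"targets": [[[0, 0, 0], [0, 0, 0]], [[0, 0, 0], [0, 0, 0]], [[0, 0, 0], [0, 0, 0]]], "jaw": 3.8, "squeeze": 15}}

```text
time_s: 4.55
tcp_pos: [0.4814, -0.316, 0.011]
eef_rot: [-180.0, 0.0, 173.8]
contact_force: [0.1, -0.4, 0.4]
gripper_width: 0.0383
gripper_force: 0.0
```

Call:
{"name": "move_arm", "arguments": {"targets": [[[0, 0, 0], [0, 0, 0]], [[0, 0, 0], [0, 0, 0]], [[0.1, 0, 0.4], [0, 0, 0]], [[0.2, 0, 0.4], [0, 0, 0]]], "jaw": 5.0}}

```text
time_s: 5.05
tcp_pos: [0.4789, -0.3156, 0.0063]
eef_rot: [180.0, -0.0, 173.8]
contact_force: [-0.3, 0.3, 0.1]
gripper_width: 0.0496
gripper_force: 0.0
```

Call:
{"name": "move_arm", "arguments": {"targets": [[[0, 0, 0.3], [0, 0, 0]], [[0, 0, 0.3], [0, 0, 0]]]}}

```text
time_s: 5.3
tcp_pos: [0.4792, -0.3157, 0.0035]
eef_rot: [180.0, -0.0, 173.8]
contact_force: [-0.5, -0.1, 0.1]
gripper_width: 0.0499
gripper_force: 0.0
```

Call:
{"name": "move_arm", "arguments": {"targets": [[[0, 0, 0.3], [0, 0, 0]], [[0, 0, 0.3], [0, 0, 0]]]}}

```text
time_s: 5.55
tcp_pos: [0.4792, -0.3157, 0.0005]
eef_rot: [180.0, -0.0, 173.8]
contact_force: [0.6, -0.3, 1.0]
gripper_width: 0.05
gripper_force: 0.0
```

Call:
{"name": "move_arm", "arguments": {"targets": [[[0, 0, 0], [0, 0, 0]], [[0, 0, 0], [0, 0, 0]]], "jaw": 3.8, "squeeze": 15}}

```text
time_s: 5.8
tcp_pos: [0.4794, -0.3157, 0.0008]
eef_rot: [-180.0, 0.0, 173.8]
contact_force: [0.0, 0.1, -0.0]
gripper_width: 0.0393
gripper_force: 0.0
```

Call:
{"name": "move_arm", "arguments": {"targets": [[[0, 0, 0], [0, 0, 0]], [[0, 0, 0], [0, 0, 0]], [[0, 0, 0.5], [0, 0, 0]], [[0, 0, 1.2], [0, 0, 0]], [[0, 0, 1.2], [0, 0, 0]]], "jaw": 5.0}}

```text
time_s: 6.42
tcp_pos: [0.4787, -0.3155, -0.0121]
eef_rot: [180.0, -0.1, 173.8]
contact_force: [-0.1, 0.4, 0.2]
gripper_width: 0.05
gripper_force: 0.0
```

Call:
{"name": "move_arm", "arguments": {"targets": [[[0, 0, 0.3], [0, 0, 0]], [[0, 0, 0.3], [0, 0, 0]]]}}

```text
time_s: 6.68
tcp_pos: [0.4792, -0.3157, -0.0144]
eef_rot: [180.0, -0.0, 173.8]
contact_force: [-0.3, 0.4, -0.4]
gripper_width: 0.0499
gripper_force: 0.0
```

Call:
{"name": "move_arm", "arguments": {"targets": [[[0, 0, 0], [0, 0, 0]], [[0, 0, 0], [0, 0, 0]]], "jaw": 3.8}}

```text
time_s: 6.92
tcp_pos: [0.4795, -0.3158, -0.0141]
eef_rot: [-180.0, 0.0, 173.8]
contact_force: [-0.5, 0.8, -0.2]
gripper_width: 0.0393
gripper_force: 0.0
```

Call:
{"name": "move_arm", "arguments": {"targets": [[[0, 0, 0], [0, 0, 0]], [[0, 0, 0], [0, 0, 0]], [[0, 0, 0.3], [0, 0, 0]], [[0, 0, 0.6], [0, 0, 0]], [[0, 0, 0.6], [0, 0, 0]]], "jaw": 5.0}}

```text
time_s: 7.55
tcp_pos: [0.479, -0.3156, -0.0207]
eef_rot: [180.0, -0.0, 173.8]
contact_force: [0.2, -1.0, -0.2]
gripper_width: 0.05
gripper_force: 0.0
```

Call:
{"name": "move_arm", "arguments": {"targets": [[[0, 0, 0.2], [0, 0, 0]], [[0, 0, 0.2], [0, 0, 0]]]}}

```text
time_s: 7.8
tcp_pos: [0.4792, -0.3157, -0.0224]
eef_rot: [180.0, -0.0, 173.8]
contact_force: [0.5, -0.2, -0.5]
gripper_width: 0.0499
gripper_force: 0.0
```

Call:
{"name": "move_arm", "arguments": {"targets": [[[0, 0, 0], [0, 0, 0]], [[0, 0, 0], [0, 0, 0]]], "jaw": 3.8}}

```text
time_s: 8.05
tcp_pos: [0.4793, -0.3157, -0.0222]
eef_rot: [-180.0, 0.0, 173.8]
contact_force: [0.4, -0.7, -0.4]
gripper_width: 0.0432
gripper_force: 15.0
```

Call:
{"name": "move_arm", "arguments": {"targets": [[[0, 0, 0], [0, 0, 0]], [[0, 0, 0.2], [0, 0, 0]], [[0, 0, 0.2], [0, 0, 0]]], "jaw": 4.8}}

```text
time_s: 8.43
tcp_pos: [0.4792, -0.3157, -0.0244]
eef_rot: [180.0, -0.0, 173.8]
contact_force: [-0.5, -0.3, 1.1]
gripper_width: 0.0481
gripper_force: 0.0
```

Call:
{"name": "move_arm", "arguments": {"targets": [[[0, 0, 0.2], [0, 0, 0]], [[0, 0, 0.2], [0, 0, 0]]]}}

```text
time_s: 8.68
tcp_pos: [0.4792, -0.3157, -0.0264]
eef_rot: [180.0, -0.0, 173.8]
contact_force: [0.5, -0.4, 0.5]
gripper_width: 0.0476
gripper_force: 0.0
```

Call:
{"name": "move_arm", "arguments": {"targets": [[[0, 0, 0.15], [0, 0, 0]], [[0, 0, 0.15], [0, 0, 0]]]}}

```text
time_s: 8.93
tcp_pos: [0.4792, -0.3157, -0.0279]
eef_rot: [180.0, -0.0, 173.8]
contact_force: [0.7, -0.6, 0.4]
gripper_width: 0.0479
gripper_force: 0.0
```

Call:
{"name": "move_arm", "arguments": {"targets": [[[0, 0, 0], [0, 0, 0]], [[0, 0, 0], [0, 0, 0]], [[0, 0, -1], [0, 0, 0]], [[0, 0, -6], [0, 0, 0]], [[0, 0, -11], [0, 0, 0]]], "jaw": 3.8, "squeeze": 40}}

```text
time_s: 9.55
tcp_pos: [0.4786, -0.3155, 0.0836]
eef_rot: [180.0, -0.1, 173.8]
contact_force: [1.1, -0.8, -3.0]
gripper_width: 0.0434
gripper_force: 40.0
```

```bash
cat >> h.py <<'E'
def gauges(cam,z,n=5):
    d=viewer.capture(cam)
    for o in outline_of("gauge_10",cam)[:n]:
        c=max(cv2.findContours(o["mask"].astype(np.uint8),0,2)[0],key=cv2.contourArea).reshape(-1,2)
        (cx,cy),sz,a=cv2.minAreaRect((plane(d,c,z)[:,:2]*1000).astype(np.float32))
        print(cam,round(o["score"],2),np.round([cx,cy,*sz,a],1),c.mean(0).round(),np.mean(d["image"][o["mask"]],0).round())
E
python3 - <<'E'
from h import *
s=r.get_state(); print(s["time_s"],s["tcp_pos"],s["eef_rot"],s["gripper_width"],s["contact_force"])
p=deck([-.16,0,.03]); print(p,rel(p,DY)); p[2]=.08; print(rel(p,DY))
gauges("scene",s["tcp_pos"][2]+.044)
E
```

```text
9.55 [ 0.47864873 -0.31551827  0.08355905] [ 1.79985391e+02 -9.12245530e-02  1.73801829e+02] 0.0434461808369863 [ 1.07354693 -0.84246156 -2.96894339]
[0.40308195 0.20089334 0.03      ] (array([13.09, 50.52,  5.36]), np.float64(-0.295))
(array([13.09, 50.52,  0.36]), np.float64(-0.295))
scene 0.96 [ 557.4 -127.    51.   176.7   84.4] [215. 154.] [165. 174. 176.]
scene 0.88 [565.9 -62.7  56.9 177.6  85.4] [224. 164.] [162. 171. 173.]
scene 0.72 [ 540.5 -317.    54.2  112.2   84.6] [195. 127.] [167. 176. 179.]
scene 0.66 [ 275.6 -163.9   53.7  189.6    5.5] [277. 123.] [141.  66. 120.]
```

Call:
{"name": "move_arm", "arguments": {"targets": [[[1, 6, 0], [0, 0, 0]], [[2, 12, 0], [0, 0, -0.05]], [[3, 18, 0], [0, 0, -0.1]], [[4.5, 24, 0], [0, 0, -0.17]], [[6, 30, 0], [0, 0, -0.22]]]}}

```text
time_s: 10.28
tcp_pos: [0.4512, -0.0093, 0.0823]
eef_rot: [180.0, 0.0, -173.5]
contact_force: [2.0, 0.6, -1.8]
gripper_width: 0.0432
gripper_force: 40.0
```

```bash
python3 - <<'E'
from h import *
s=r.get_state(); print(s["time_s"],s["tcp_pos"],s["eef_rot"],s["gripper_width"],s["contact_force"])
print(rel(deck([-.18,0,.06]),DY),rel(deck([-.18,0,.005]),DY))
E
```

```text
10.275 [ 0.45124763 -0.00928625  0.08234817] [ 1.79987629e+02  8.41483947e-03 -1.73504185e+02] 0.043182396443331564 [ 1.95143166  0.63623414 -1.8070372 ]
(array([ 4.4 , 21.28,  2.23]), np.float64(-0.073)) (array([ 4.4 , 21.28,  7.73]), np.float64(-0.073))
```

Call:
{"name": "move_arm", "arguments": {"targets": [[[1.5, 6, 0], [0, 0, -0.073]], [[3, 12, 0], [0, 0, -0.073]], [[4.4, 18, 1], [0, 0, -0.073]], [[4.4, 21.3, 4], [0, 0, -0.073]], [[4.4, 21.3, 7.2], [0, 0, -0.073]]]}}

```text
time_s: 10.9
tcp_pos: [0.3847, 0.1987, 0.0102]
eef_rot: [179.9, 0.1, -169.2]
contact_force: [-0.1, -0.1, -2.9]
gripper_width: 0.0436
gripper_force: 40.0
```

```bash
python3 - <<'E'
from h import *
s=r.get_state(); print(s["time_s"],s["tcp_pos"],s["eef_rot"],s["gripper_width"],s["contact_force"])
print(rel(deck([-.16,0,-.0135]),DY))
gauges("top",.046,3); gauges("scene",.046,3)
print("expected",(deck([-.165,0,0])*1000).round())
a=viewer.capture("top")["image"][130:250,100:260];b=viewer.capture("scene")["image"][180:310,200:370]
cv2.imwrite("pics/a6.png",np.hstack([cv2.resize(a,(400,300),interpolation=2),cv2.resize(b,(400,300),interpolation=2)]))
E
```

```text
10.9 [0.38466518 0.19872951 0.01015705] [ 1.79889198e+02  1.24258144e-01 -1.69203164e+02] 0.04362522961014935 [-0.11970097 -0.11066499 -2.85081685]
(array([-1.85, -0.13,  2.37]), np.float64(0.002))
top 0.98 [466.6 214.1  64.5  45.7  10.8] [187. 196.] [191. 202. 204.]
top 0.86 [ 510.1 -176.2   51.3  198.7   83.6] [318. 182.] [205. 210. 211.]
top 0.73 [ 178.4 -294.3   45.   193.9    6.3] [367. 293.] [153.  71. 131.]
scene 0.85 [ 527.1 -149.2   58.2  195.    83. ] [222. 165.] [187. 197. 200.]
scene 0.73 [ 518.  -220.9   58.2  191.5   84.4] [216. 154.] [195. 205. 207.]
scene 0.55 [ 204.4 -263.6   52.   196.5    5.3] [278. 125.] [141.  58. 116.]
expected [398. 200.   0.]
```

View pics/a6.png

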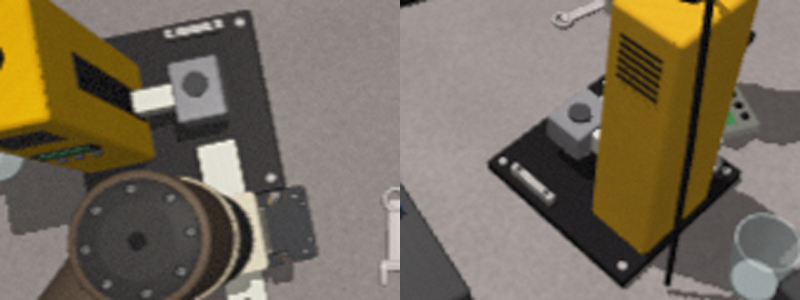

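The left view shows the plate's nose pointing at the load head, in line, at about (220,145). The right view shows the tester undisturbed.

Call:
{"name": "move_arm", "arguments": {"targets": [[[-0.5, -0.1, 1], [0, 0, 0]], [[-0.5, -0.1, 2], [0, 0, 0]], [[-0.5, -0.1, 2.3], [0, 0, 0]], [[-0.5, -0.1, 2.45], [0, 0, 0]]]}}

```text
time_s: 11.7
tcp_pos: [0.3896, 0.1954, -0.0146]
eef_rot: [-180.0, -0.0, -169.4]
contact_force: [0.6, 0.9, -2.4]
gripper_width: 0.0435
gripper_force: 40.0
```

Call:
{"name": "move_arm", "arguments": {"targets": [[[0, 0, 0.1], [0, 0, 0]], [[0, 0, 0.1], [0, 0, 0]]]}}

```text
time_s: 11.95
tcp_pos: [0.3897, 0.1958, -0.0152]
eef_rot: [180.0, 0.0, -169.4]
contact_force: [1.1, 0.2, -2.4]
gripper_width: 0.0436
gripper_force: 40.0
```

Call:
{"name": "move_arm", "arguments": {"targets": [[[-0.3, 0.25, 0.1], [0, 0, 0]], [[-0.6, 0.25, 0.1], [0, 0, 0]]]}}

```text
time_s: 12.2
tcp_pos: [0.3954, 0.1996, -0.0161]
eef_rot: [180.0, 0.0, -169.4]
contact_force: [-0.6, 0.2, 0.3]
gripper_width: 0.0432
gripper_force: 40.0
```

Call:
{"name": "move_arm", "arguments": {"targets": [[[-0.5, 0, 0.1], [0, 0, 0]], [[-0.9, 0, 0.1], [0, 0, 0]]]}}

```text
time_s: 12.45
tcp_pos: [0.4039, 0.2007, -0.017]
eef_rot: [-180.0, -0.0, -169.4]
contact_force: [-7.2, -1.5, 10.0]
gripper_width: 0.0435
gripper_force: 40.0
```

Call:
{"name": "move_arm", "arguments": {"targets": [[[0, 0, -0.09], [0, 0, 0]], [[-0.8, 0, -0.09], [0, 0, 0]], [[-1.8, 0, -0.09], [0, 0, 0]], [[-1.8, 0, -0.09], [0, 0, 0]]]}}

```text
time_s: 12.95
tcp_pos: [0.4231, 0.2046, -0.016]
eef_rot: [-180.0, 0.1, -169.4]
contact_force: [-0.5, -4.0, 5.1]
gripper_width: 0.0432
gripper_force: 40.0
```

Call:
{"name": "move_arm", "arguments": {"targets": [[[-0.4, 0, 0], [0, 0, 0]], [[-0.7, 0, 0], [0, 0, 0]], [[-0.7, 0, 0], [0, 0, 0]]]}}

```text
time_s: 13.32
tcp_pos: [0.4289, 0.2053, -0.0159]
eef_rot: [-180.0, -0.0, -169.4]
contact_force: [-6.8, -2.4, 11.2]
gripper_width: 0.0434
gripper_force: 40.0
```

Call:
{"name": "move_arm", "arguments": {"targets": [[[-0.4, 0, 0], [0, 0, 0]], [[-0.7, 0, 0], [0, 0, 0]], [[-0.7, 0, 0], [0, 0, 0]]]}}

```text
time_s: 13.7
tcp_pos: [0.435, 0.2062, -0.0159]
eef_rot: [-179.9, -0.1, -169.4]
contact_force: [-11.2, -1.6, 15.7]
gripper_width: 0.0433
gripper_force: 40.0
```

Call:
{"name": "move_arm", "arguments": {"targets": [[[0, 0, -0.1], [0, 0, 0]], [[0, 0, -0.1], [0, 0, 0]]]}}

```text
time_s: 13.95
tcp_pos: [0.4351, 0.2063, -0.0158]
eef_rot: [-180.0, -0.1, -169.4]
contact_force: [-4.6, -0.8, 0.4]
gripper_width: 0.0432
gripper_force: 40.0
```

Call:
{"name": "move_arm", "arguments": {"targets": [[[-0.3, 0, 0], [0, 0, 0]], [[-0.6, 0, 0], [0, 0, 0]], [[-0.6, 0, 0], [0, 0, 0]]]}}

```text
time_s: 14.32
tcp_pos: [0.4421, 0.2082, -0.0154]
eef_rot: [180.0, 0.0, -169.4]
contact_force: [0.6, -0.2, -3.3]
gripper_width: 0.0434
gripper_force: 40.0
```

```bash
python3 - <<'E'
from h import *
s=r.get_state(); print(s["time_s"],s["tcp_pos"],s["eef_rot"],s["contact_force"],s["moment"])
print((Ro.from_euler('z',-10.7,degrees=True).apply(s["tcp_pos"]-np.array([.5603,.2306,0]))*1000).round(1))
gauges("top",.03,2)
E
```

```text
14.325 [ 0.44211442  0.2082288  -0.01539766] [ 1.79987327e+02  4.21815188e-02 -1.69418513e+02] [ 0.56703105 -0.22455061 -3.25697563] [-0.26570673 -0.1762403  -0.02438453]
[-120.3   -0.   -15.4]
top 0.84 [385.4 193.8  54.   45.   11. ] [195. 226.] [166. 177. 179.]
top 0.74 [ 501.1 -247.8   47.1  194.6   83.6] [342. 181.] [211. 215. 216.]
```

Call:
{"name": "move_arm", "arguments": {"targets": [[[-0.4, 0, 0], [0, 0, 0]], [[-0.8, 0, 0], [0, 0, 0]], [[-0.8, 0, 0], [0, 0, 0]]]}}

```text
time_s: 14.8
tcp_pos: [0.4498, 0.2096, -0.0153]
eef_rot: [180.0, 0.0, -169.4]
contact_force: [0.0, -0.6, -3.2]
gripper_width: 0.0433
gripper_force: 40.0
```

```bash
python3 - <<'E'
from h import *
s=r.get_state(); print(s["time_s"],s["tcp_pos"],s["eef_rot"],s["contact_force"],s["moment"])
a=viewer.capture("top")["image"][130:250,100:260];b=viewer.capture("scene")["image"][200:290,230:350]
cv2.imwrite("pics/a7.png",np.hstack([cv2.resize(a,(400,300),interpolation=2),cv2.resize(b,(400,300),interpolation=2)]))
E
```

```text
14.8 [ 0.4497635   0.20963985 -0.01528197] [ 1.79987710e+02  3.24565352e-02 -1.69414060e+02] [ 0.01368978 -0.64858166 -3.24649074] [-0.28246367 -0.06757089 -0.08688036]
```

View pics/a7.png

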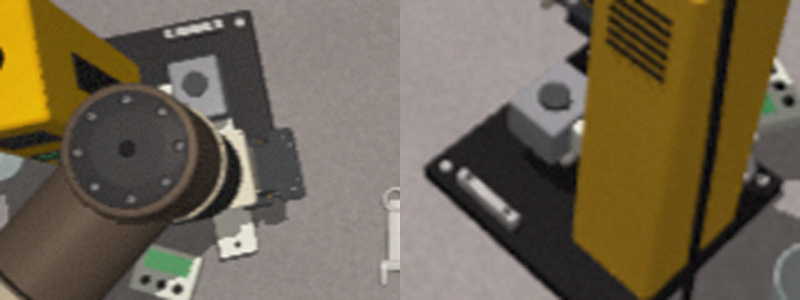

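The left view shows the plate straight, its dotted tail at (238,245). The right view shows the platen under the head with nothing disturbed. The nose is past the platen centre and the push force is about 0, so gauge_10 is loose. I'll go slightly further to be sure, then withdraw.

Call:
{"name": "move_arm", "arguments": {"targets": [[[-0.4, 0, 0], [0, 0, 0]], [[-0.4, 0, 0], [0, 0, 0]]]}}

```text
time_s: 15.15
tcp_pos: [0.4534, 0.2102, -0.0153]
eef_rot: [180.0, 0.0, -169.4]
contact_force: [-0.7, -0.2, -2.3]
gripper_width: 0.0433
gripper_force: 40.0
```

Call:
{"name": "move_arm", "arguments": {"targets": [[[2, 0, -0.05], [0, 0, 0]], [[6, 0, -0.1], [0, 0, 0]], [[7.5, 0, -3], [0, 0, 0]], [[7, -3, -8.5], [0, 0, 0.05]], [[6.5, -9, -9.5], [0, 0, 0.12]]]}}

```text
time_s: 15.78
tcp_pos: [0.4089, 0.1122, 0.0838]
eef_rot: [179.7, 0.4, -176.1]
contact_force: [1.6, 0.1, -2.8]
gripper_width: 0.0434
gripper_force: 40.0
```

```bash
cat > go.py <<'E'
import sys
from h import *
f,x,y,z=sys.argv[1],*map(float,sys.argv[2:5])
s=r.get_state(); print(round(s["time_s"],2),s["tcp_pos"].round(4),s["eef_rot"].round(1),s["contact_force"].round(1))
F,o,Y=(deck,[.5603,.2306,0],DY) if f=="d" else (case,[.5015,-.2465,0],CY)
print("here in frame",(Ro.from_euler('z',-Y,degrees=True).apply(s["tcp_pos"]-np.array(o))*1000).round(1))
print(*rel(F([x,y,z]),Y))
E
python3 go.py c -.015 -.07 .09
```

```text
15.78 [0.4089 0.1122 0.0838] [ 179.7    0.4 -176.1] [ 1.6  0.1 -2.8]
here in frame [-130.8  346.6   83.8]
[ -4.1  -43.04  -0.62] 0.176
```

Call:
{"name": "move_arm", "arguments": {"targets": [[[0, -6, -1], [0, 0, 0.06]], [[-1, -12, -1], [0, 0, 0.12]], [[-2, -18, -1], [0, 0, 0.176]], [[-3, -24, -1], [0, 0, 0.176]], [[-3.5, -30, -1], [0, 0, 0.176]]]}}

```text
time_s: 16.4
tcp_pos: [0.4611, -0.1896, 0.0901]
eef_rot: [-180.0, 0.1, 173.6]
contact_force: [1.3, 1.4, -2.1]
gripper_width: 0.0435
gripper_force: 40.0
```

Call:
{"name": "move_arm", "arguments": {"targets": [[[-0.5, -6, 0], [0, 0, 0]], [[-0.6, -12, 1], [0, 0, 0]], [[-0.6, -13, 3], [0, 0, 0]], [[-0.6, -13, 5], [0, 0, 0]], [[-0.6, -13, 5], [0, 0, 0]]]}}

```text
time_s: 17.02
tcp_pos: [0.4504, -0.3172, 0.0383]
eef_rot: [180.0, -0.2, 173.6]
contact_force: [-0.3, -0.2, -3.2]
gripper_width: 0.0433
gripper_force: 40.0
```

```bash
python3 go.py c -.015 -.071 -.027
```

```text
17.02 [ 0.4504 -0.3172  0.0383] [180.   -0.2 173.6] [-0.3 -0.2 -3.2]
here in frame [-43.2 -75.8  38.3]
[-2.81  0.5   6.53] -0.004
```

Call:
{"name": "move_arm", "arguments": {"targets": [[[-2.8, 0.5, 0], [0, 0, -0.004]], [[-2.8, 0.5, 1.5], [0, 0, -0.004]], [[-2.8, 0.5, 3], [0, 0, -0.004]], [[-2.8, 0.5, 3], [0, 0, -0.004]]]}}

```text
time_s: 17.52
tcp_pos: [0.4783, -0.3148, 0.0083]
eef_rot: [180.0, -0.2, 173.9]
contact_force: [0.5, -0.8, -1.9]
gripper_width: 0.0433
gripper_force: 40.0
```

```bash
python3 go.py c -.0147 -.0712 -.027; python3 -c "
from h import *
gauges('scene',.058,4)
d=viewer.capture('scene')
print(proj(d,case([[x,-.07+y,.058] for x in(-.1,.1) for y in(-.022,.022)])).round(1).tolist())
m=[o for o in outline_of('gauge_10','scene')]
print([(np.round(o['box']),round(o['score'],2)) for o in m])"
```

```text
17.52 [ 0.4783 -0.3148  0.0083] [180.   -0.2 173.9] [ 0.5 -0.8 -1.9]
here in frame [-15.6 -70.4   8.3]
[-0.09 -0.08  3.53] 0.001
scene 0.67 [ 534.3 -137.9   52.9  189.8   83.4] [221. 165.] [177. 186. 188.]
scene 0.64 [ 522.7 -204.7   65.2  196.2   81.1] [215. 154.] [150. 158. 160.]
scene 0.55 [ 213.9 -250.    57.6  199.8    4.7] [279. 125.] [143.  66. 121.]
scene 0.53 [ 549.  -311.9   60.5  110.    87.1] [199. 143.] [165. 174. 176.]
[[230.1, 127.9], [234.5, 133.6], [183.2, 141.2], [186.9, 147.4]]
[(array([186., 145., 239., 168.]), 0.83), (array([257., 114., 296., 139.]), 0.72), (array([189., 132., 238., 151.]), 0.69), (array([193., 158., 248., 176.]), 0.61), (array([264., 176., 290., 194.]), 0.18)]
```

Call:
{"name": "move_arm", "arguments": {"targets": [[[-0.1, -0.05, 1.5], [0, 0, 0]], [[-0.1, -0.05, 2.8], [0, 0, 0]], [[-0.1, -0.05, 3.3], [0, 0, 0]], [[-0.1, -0.05, 3.45], [0, 0, 0]]]}}

```text
time_s: 18.23
tcp_pos: [0.4806, -0.316, -0.0256]
eef_rot: [180.0, -0.1, 173.9]
contact_force: [-0.3, -0.1, -3.3]
gripper_width: 0.0433
gripper_force: 40.0
```

Call:
{"name": "move_arm", "arguments": {"targets": [[[0.1, 0, 0.15], [0, 0, 0]], [[0.1, 0, 0.22], [0, 0, 0]]]}}

```text
time_s: 18.48
tcp_pos: [0.4801, -0.316, -0.0269]
eef_rot: [-180.0, 0.0, 173.9]
contact_force: [0.3, -0.5, -1.9]
gripper_width: 0.0434
gripper_force: 40.0
```

Call:
{"name": "move_arm", "arguments": {"targets": [[[0, 0, 0], [0, 0, 0]], [[0, 0, 0], [0, 0, 0]], [[0, 0, -3], [0, 0, 0]], [[0, 0, -7], [0, 0, 0]]], "jaw": 4.9}}

```text
time_s: 18.98
tcp_pos: [0.4793, -0.3158, 0.0432]
eef_rot: [180.0, -0.1, 173.9]
contact_force: [0.1, 0.4, 0.7]
gripper_width: 0.0489
gripper_force: 0.0
```

```bash
python3 go.py c -.015 .07 .03; python3 -c "
from h import *
gauges('scene',.018,4)"
```

```text
18.98 [ 0.4793 -0.3158  0.0432] [ 1.800e+02 -1.000e-01  1.739e+02] [0.1 0.4 0.7]
here in frame [-14.5 -71.3  43.2]
[ 0.03 14.13  1.32] 0.001
scene 0.93 [ 511.6 -179.1   61.   199.7   84.3] [223. 165.] [168. 178. 180.]
scene 0.69 [ 178.7 -294.3   58.8  208.4    4.8] [277. 124.] [141.  64. 119.]
scene 0.64 [ 500.7 -251.7   61.8  204.9   84.1] [215. 154.] [158. 166. 168.]
scene 0.57 [ 496.2 -311.    51.9  194.5   83.3] [210. 145.] [167. 176. 179.]
```

Call:
{"name": "move_arm", "arguments": {"targets": [[[0, 5.5, -1.5], [0, 0, 0]], [[-0.2, 11, -1.5], [0, 0, 0]], [[-0.25, 13.8, 0], [0, 0, 0]], [[-0.25, 13.8, 2], [0, 0, 0]], [[-0.25, 13.8, 2.5], [0, 0, 0]]], "jaw": 5.1}}

```text
time_s: 19.7
tcp_pos: [0.4966, -0.1785, 0.0171]
eef_rot: [-180.0, -0.1, 173.9]
contact_force: [0.2, 0.4, 0.2]
gripper_width: 0.0513
gripper_force: 0.0
```

```bash
python3 go.py c -.012 .067 -.0279
```

```text
19.7 [ 0.4966 -0.1785  0.0171] [-1.800e+02 -1.000e-01  1.739e+02] [0.2 0.4 0.2]
here in frame [-12.2  67.   17.1]
[-0.02 -0.    4.5 ] 0.002
```

Call:
{"name": "move_arm", "arguments": {"targets": [[[0, 0, 1.2], [0, 0, 0]], [[0, 0, 2], [0, 0, 0]], [[0, 0, 2.8], [0, 0, 0]]]}}

```text
time_s: 20.08
tcp_pos: [0.4973, -0.1793, -0.0105]
eef_rot: [-180.0, 0.0, 173.8]
contact_force: [-0.8, 0.1, -0.5]
gripper_width: 0.0511
gripper_force: 0.0
```

Call:
{"name": "move_arm", "arguments": {"targets": [[[0, 0, 0.6], [0, 0, 0]], [[0, 0, 1.2], [0, 0, 0]], [[0, 0, 1.7], [0, 0, 0]], [[0, 0, 1.7], [0, 0, 0]]]}}

```text
time_s: 20.58
tcp_pos: [0.497, -0.179, -0.0274]
eef_rot: [-180.0, -0.0, 173.9]
contact_force: [-0.1, 0.1, -0.8]
gripper_width: 0.0511
gripper_force: 0.0
```

Call:
{"name": "move_arm", "arguments": {"targets": [[[0, 0, 0], [0, 0, 0]], [[0, 0, 0], [0, 0, 0]], [[0, 0, -1], [0, 0, 0]], [[0, 0, -6], [0, 0, 0]], [[0.5, 2, -11], [0, 0, 0]]], "jaw": 3.8, "squeeze": 45}}

```text
time_s: 21.2
tcp_pos: [0.4937, -0.159, 0.0842]
eef_rot: [-180.0, -0.1, 173.8]
contact_force: [1.2, 0.8, -3.6]
gripper_width: 0.0435
gripper_force: 44.9
```

```bash
python3 go.py d -.18 0 .06
```

```text
21.2 [ 0.4937 -0.159   0.0842] [-1.800e+02 -1.000e-01  1.738e+02] [ 1.2  0.8 -3.6]
here in frame [-137.8 -370.5   84.2]
[14.83 34.21  2.42] -0.295
```

Call:
{"name": "move_arm", "arguments": {"targets": [[[2.5, 5.7, 0], [0, 0, -0.06]], [[5, 11.4, 0], [0, 0, -0.13]], [[7.5, 17, 0], [0, 0, -0.2]], [[10, 22.8, 0], [0, 0, -0.27]], [[12.4, 28.5, 0], [0, 0, -0.295]]]}}

```text
time_s: 21.82
tcp_pos: [0.4005, 0.1397, 0.0838]
eef_rot: [180.0, 0.0, -169.2]
contact_force: [1.9, 0.5, -3.3]
gripper_width: 0.0433
gripper_force: 44.9
```

```bash
python3 go.py d -.18 0 -.010
```

```text
21.82 [0.4005 0.1397 0.0838] [ 180.     0.  -169.2] [ 1.9  0.5 -3.3]
here in frame [-173.9  -59.7   83.8]
[0.6  5.97 9.38] 0.002
```

Call:
{"name": "move_arm", "arguments": {"targets": [[[0.6, 4.5, 2], [0, 0, 0]], [[0.6, 6, 6], [0, 0, 0]], [[0.6, 6, 9], [0, 0, 0]], [[0.6, 6, 9], [0, 0, 0]]]}}

```text
time_s: 22.32
tcp_pos: [0.383, 0.1944, -0.0082]
eef_rot: [-179.8, -0.2, -169.2]
contact_force: [-0.0, -0.4, -2.3]
gripper_width: 0.0434
gripper_force: 44.9
```

```bash
python3 go.py d -.165 0 -.0145;python3 -c "
from h import *
gauges('top',.055,1)"
```

```text
22.32 [ 0.383   0.1944 -0.0082] [-179.8   -0.2 -169.2] [-0.  -0.4 -2.3]
here in frame [-180.9   -2.6   -8.2]
[-1.6   0.26  0.63] 0.001
top 0.95 [ 497.5 -240.8   45.9  193.2   83.4] [342. 182.] [209. 214. 214.]
```

Call:
{"name": "move_arm", "arguments": {"targets": [[[-0.6, 0.26, 0.3], [0, 0, 0]], [[-1.2, 0.26, 0.55], [0, 0, 0]], [[-1.6, 0.26, 0.65], [0, 0, 0]], [[-1.6, 0.26, 0.65], [0, 0, 0]]]}}

```text
time_s: 22.92
tcp_pos: [0.4001, 0.2014, -0.0135]
eef_rot: [-180.0, 0.0, -169.3]
contact_force: [0.7, 0.2, -3.8]
gripper_width: 0.0433
gripper_force: 44.9
```

Call:
{"name": "move_arm", "arguments": {"targets": [[[-0.8, 0, 0.05], [0, 0, 0]], [[-1.6, 0, 0.05], [0, 0, 0]], [[-1.6, 0, 0.05], [0, 0, 0]]]}}

```text
time_s: 23.3
tcp_pos: [0.4163, 0.2048, -0.014]
eef_rot: [180.0, 0.0, -169.3]
contact_force: [0.3, 0.6, -4.0]
gripper_width: 0.0432
gripper_force: 44.9
```

```bash
python3 go.py d -.135 0 -.0150;python3 -c "
from h import *
d=viewer.capture('top')
for o in outline_of('gauge_10','top'):
    c=max(cv2.findContours(o['mask'].astype(np.uint8),0,2)[0],key=cv2.contourArea).reshape(-1,2)
    w=Ro.from_euler('z',-DY,degrees=True).apply(plane(d,c,.032)-np.array([.5603,.2306,0]))*1000
    if w[:,1].mean()>-60: print(round(o['score'],2),w.min(0).round(),w.max(0).round())"
```

```text
23.3 [ 0.4163  0.2048 -0.014 ] [ 180.     0.  -169.3] [ 0.3  0.6 -4. ]
here in frame [-146.3    1.4  -14. ]
[-1.13 -0.14  0.1 ] 0.001
0.61 [-230.  -22.   32.] [-184.   20.   32.]
0.27 [-108.  -76.   32.] [184. 363.  32.]
```

Call:
{"name": "move_arm", "arguments": {"targets": [[[-0.2, -0.1, 0.1], [0, 0, 0]], [[-0.4, -0.1, 0.12], [0, 0, 0]], [[-0.6, -0.1, 0.12], [0, 0, 0]], [[-0.6, -0.1, 0.12], [0, 0, 0]]]}}

```text
time_s: 23.9
tcp_pos: [0.4215, 0.2043, -0.015]
eef_rot: [-180.0, -0.0, -169.2]
contact_force: [-3.9, -1.9, 5.9]
gripper_width: 0.0432
gripper_force: 44.9
```

Call:
{"name": "move_arm", "arguments": {"targets": [[[-0.2, 0, 0], [0, 0, 0]], [[-0.4, 0, 0], [0, 0, 0]], [[-0.5, 0, 0], [0, 0, 0]]]}}

```text
time_s: 24.28
tcp_pos: [0.426, 0.2052, -0.015]
eef_rot: [-180.0, -0.0, -169.2]
contact_force: [-5.8, -1.4, 8.0]
gripper_width: 0.0437
gripper_force: 44.9
```

Call:
{"name": "move_arm", "arguments": {"targets": [[[-0.2, 0, 0], [0, 0, 0]], [[-0.4, 0, 0], [0, 0, 0]], [[-0.5, 0, 0], [0, 0, 0]]]}}

```text
time_s: 24.65
tcp_pos: [0.4293, 0.2054, -0.0149]
eef_rot: [-179.9, -0.2, -169.3]
contact_force: [-9.4, -1.5, 11.5]
gripper_width: 0.0434
gripper_force: 44.9
```

Call:
{"name": "move_arm", "arguments": {"targets": [[[0, 0, -0.08], [0, 0, 0]], [[0, 0, -0.08], [0, 0, 0]]]}}

```text
time_s: 24.9
tcp_pos: [0.4303, 0.2056, -0.0149]
eef_rot: [-179.9, -0.1, -169.3]
contact_force: [-5.5, -1.0, 1.1]
gripper_width: 0.0435
gripper_force: 44.9
```

Call:
{"name": "move_arm", "arguments": {"targets": [[[-0.2, 0, 0], [0, 0, 0]], [[-0.4, 0, 0], [0, 0, 0]], [[-0.4, 0, 0], [0, 0, 0]]]}}

```text
time_s: 25.28
tcp_pos: [0.4346, 0.2065, -0.0149]
eef_rot: [-180.0, -0.1, -169.3]
contact_force: [-3.9, -2.8, -1.5]
gripper_width: 0.0432
gripper_force: 44.9
```

Call:
{"name": "move_arm", "arguments": {"targets": [[[-0.2, 0, 0], [0, 0, 0]], [[-0.4, 0, 0], [0, 0, 0]], [[-0.4, 0, 0], [0, 0, 0]]]}}

```text
time_s: 25.65
tcp_pos: [0.4374, 0.2068, -0.0149]
eef_rot: [-179.9, -0.2, -169.3]
contact_force: [-11.6, -0.3, 4.0]
gripper_width: 0.0435
gripper_force: 44.9
```

Call:
{"name": "move_arm", "arguments": {"targets": [[[-0.2, 0, -0.02], [0, 0, 0]], [[-0.4, 0, -0.02], [0, 0, 0]], [[-0.4, 0, -0.02], [0, 0, 0]]]}}

```text
time_s: 26.02
tcp_pos: [0.4385, 0.2063, -0.0149]
eef_rot: [-179.8, -0.4, -169.3]
contact_force: [-26.4, 1.1, 15.2]
gripper_width: 0.0435
gripper_force: 45.0
```

Call:
{"name": "move_arm", "arguments": {"targets": [[[-0.2, 0, 0], [0, 0, 0]], [[-0.4, 0, 0], [0, 0, 0]], [[-0.4, 0, 0], [0, 0, 0]]]}}

```text
time_s: 26.4
tcp_pos: [0.4398, 0.2056, -0.015]
eef_rot: [-179.8, -0.7, -169.4]
contact_force: [-38.1, 4.0, 27.4]
gripper_width: 0.0436
gripper_force: 45.0
```

```bash
cat > nose.py <<'E'
from h import *
import sys
z=float(sys.argv[1])
d=viewer.capture('top')
for o in outline_of('gauge_10','top'):
    c=max(cv2.findContours(o['mask'].astype(np.uint8),0,2)[0],key=cv2.contourArea).reshape(-1,2)
    w=Ro.from_euler('z',-DY,degrees=True).apply(plane(d,c,z)-np.array([.5603,.2306,0]))*1000
    if w[:,1].mean()>-60: print(round(o['score'],2),w.min(0).round(1),w.max(0).round(1))
E
python3 nose.py .032; python3 go.py d -.15 0 -.014
python3 -c "
from h import *
s=r.get_state();print(s['moment'].round(2),s['eef_rot'])
d=viewer.capture('scene')
for n in('platen','spot','stop'):
  print(n,[(np.round(x['location'],1),round(x['score'],2)) for x in pinpoint(n,'scene')[:2]])
q=deck([[0,0,.018],[.075,0,.018],[-.04,-.028,.097],[.03,-.028,.097],[.03,.028,.097]])
print(proj(d,q).round(1).tolist())
import numpy as np
np.save('s14.npy',np.mean([d['image'].astype(float)]+[viewer.capture('scene')['image'].astype(float) for _ in range(3)],0))
"
```

```text
0.58 [-211.2  -32.2   32. ] [-152.4   18.4   32. ]
26.5 [ 0.4398  0.2056 -0.015 ] [-179.8   -0.7 -169.4] [-38.2   2.8  27.1]
here in frame [-123.    -2.2  -15. ]
[ 2.7   0.21 -0.1 ] -0.001
[ 1.2  14.04  0.03] [-179.76504044   -0.6686456  -169.35579211]Traceback (most recent call last):
  File "<string>", line 6, in <module>
    print(n,[(np.round(x['location'],1),round(x['score'],2)) for x in pinpoint(n,'scene')[:2]])
                                                                      ~~~~~~~~^^^^^^^^^^^
ValueError: it knows: base, beaker, case, gauge, jar, probe, solvent, spanner, spot, stop, timer, tipbox
```

```bash
python3 -c "
from h import *
c=np.array([(573,130),(642,117),(657,205),(588,215)])
px=np.c_[(c[:,0]-400)*.275+120,c[:,1]*.275+120]
d=viewer.capture('top')
for z in(.093,.101):
  w=Ro.from_euler('z',-DY,degrees=True).apply(plane(d,px,z)-np.array([.5603,.2306,0]))*1000
  print(z,w.round(1).tolist(),'expect x30 y28/-28, x-40')
"
```

```text
0.093 [[26.7, 25.4, 93.0], [26.0, -28.9, 93.0], [-44.3, -27.0, 93.0], [-41.1, 26.5, 93.0]] expect x30 y28/-28, x-40
0.101 [[24.8, 23.9, 101.0], [24.1, -29.9, 101.0], [-45.6, -28.0, 101.0], [-42.4, 25.1, 101.0]] expect x30 y28/-28, x-40
```

Call:
{"name": "move_arm", "arguments": {"targets": [[[0.4, 0, -0.05], [0, 0, 0]], [[0.8, 0, -0.1], [0, 0, 0]], [[0.8, 0, -0.1], [0, 0, 0]]]}}

```text
time_s: 26.98
tcp_pos: [0.4394, 0.2071, -0.0134]
eef_rot: [-180.0, -0.0, -169.3]
contact_force: [2.5, -3.8, -5.9]
gripper_width: 0.0437
gripper_force: 45.1
```

```bash
python3 go.py d -.15 0 -.0145;python3 nose.py .032; python3 -c "
from h import *
import numpy as np
np.save('s_free.npy',np.mean([viewer.capture('scene')['image'].astype(float) for _ in range(4)],0))
"
```

```text
26.98 [ 0.4394  0.2071 -0.0134] [-180.    -0.  -169.3] [ 2.5 -3.8 -5.9]
here in frame [-123.2   -0.7  -13.4]
[2.68 0.07 0.11] -0.0
0.74 [-211.4  -25.8   32. ] [-155.3   21.3   32. ]
```

Call:
{"name": "move_arm", "arguments": {"targets": [[[1.5, 0, 0], [0, 0, 0]], [[3.5, 0, 0], [0, 0, 0]], [[3.5, 0, 0], [0, 0, 0]]]}}

```text
time_s: 27.65
tcp_pos: [0.4046, 0.2015, -0.0131]
eef_rot: [180.0, 0.0, -169.2]
contact_force: [-0.5, -0.4, -3.9]
gripper_width: 0.0435
gripper_force: 44.9
```

```bash
python3 go.py d -.15 0 -.0145; python3 -c "
from h import *
a=np.load('s_free.npy'); b=np.mean([viewer.capture('scene')['image'].astype(float) for _ in range(4)],0); np.save('s_out.npy',b)
q=proj(viewer.capture('scene'),deck([[0,0,.018],[0,0,.03],[0,0,.097],[-.04,-.028,.097],[.03,-.028,.097],[.03,.028,.097]])).round().astype(int); print(q.tolist())
u=lambda i:np.clip(i[215:275,245:310],0,255).astype(np.uint8)
df=np.clip(128+2*(a-b),0,255)
cv2.imwrite('pics/d1.png',np.hstack([cv2.resize(u(i),None,fx=4,fy=7,interpolation=2) for i in(a,b,df)]))
"
```

```text
27.65 [ 0.4046  0.2015 -0.0131] [ 180.     0.  -169.2] [-0.5 -0.4 -3.9]
here in frame [-158.4    0.4  -13.1]
[-0.84 -0.04  0.14] 0.002
[[274, 245], [275, 243], [275, 229], [278, 216], [261, 229], [275, 240]]
```

View pics/d1.png

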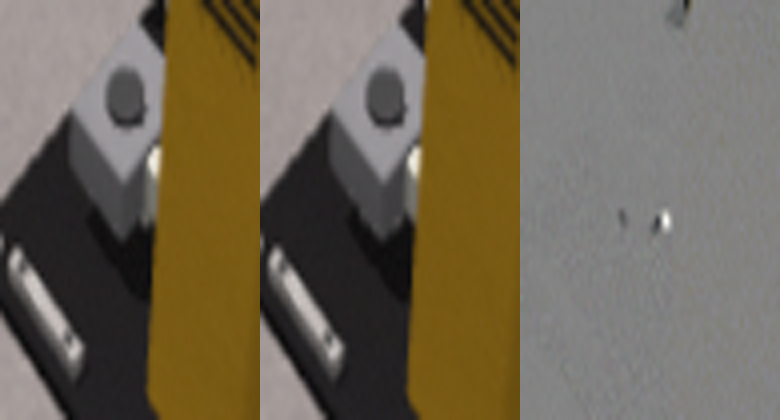

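The first two panels show the plate in and out, and the third is their difference. Only a small spot below the head changes, at about (660,220), which is pixel (280,246). I'll compare that spot numerically with the saved gauge_10-inserted picture.

```bash
python3 -c "
from h import *
a=np.load('s_free.npy');b=np.load('s_out.npy')
f=lambda i: cv2.resize(cv2.resize(np.clip(i,0,255).round().astype(np.uint8)[200:290,230:350],(400,300),interpolation=2),(120,90),interpolation=3).mean(2)
g=cv2.resize(cv2.imread('pics/a7.png')[:,400:],(120,90),interpolation=3).mean(2)
o=f(cv2.resize(cv2.imread('pics/scene0.png'),(512,384),interpolation=3))
A,B=f(a),f(b)
np.set_printoptions(linewidth=200)
s=np.s_[40:54,36:56]
for n,i in(('in14',A),('out',B),('in10',g),('start',o)): print(n);print(i[s].round().astype(int))
"
```

```text
in14
[[ 72  72  73  73  75  76  74  80  98 120 117  92  72  65  67  90 116 143 129  94]
 [ 65  71  72  71  74  75  74  75  78  84  81  71  66  65  70  91 110 116 104  85]
 [ 48  69  73  71  72  74  74  75  74  71  67  65  65  66  70  90 108 113  99  82]
 [ 36  48  60  68  71  73  73  74  74  70  67  66  65  64  71  90 108 112  96  80]
 [ 34  35  35  48  64  72  73  73  73  71  66  66  64  64  71  91 107 111  95  78]
 [ 31  26  20  25  46  64  71  73  73  70  66  66  65  65  77  93  99 103  91  78]
 [ 27  20  18  19  25  43  63  72  73  69  66  64  59  48  69  88  76  78  81  78]
 [ 30  23  19  17  17  24  42  68  74  69  64  54  39  27  39  50  40  47  71  78]
 [ 33  31  22  18  16  17  23  40  56  64  54  34  21  17  18  20  21  40  68  79]
 [ 34  34  30  21  16  17  19  20  30  37  30  19  19  18  16  16  18  42  69  79]
 [ 33  34  34  30  23  18  18  18  18  18  18  17  17  19  17  17  19  50  73  78]
 [ 34  33  34  31  30  22  18  18  18  17  19  18  18  17  18  17  20  52  72  77]
 [ 34  33  33  32  32  29  24  18  18  17  17  16  16  17  16  17  20  52  72  78]
 [ 34  35  33  3
[... 2871 characters left out ...]
61  62  64  60  62  81  94  86  74]
 [ 24  18  15  22  39  51  62  68  68  66  62  60  65  66  51  35  48  71  76  72]
 [ 27  21  16  17  23  27  40  61  69  65  60  55  53  46  33  19  22  45  66  72]
 [ 31  27  20  18  18  16  19  38  54  58  50  39  31  25  20  15  18  38  63  73]
 [ 33  31  28  22  16  12  13  19  29  33  28  22  18  16  16  17  20  40  63  72]
 [ 33  32  32  28  21  15  15  16  16  17  17  17  17  17  18  18  23  46  68  72]
 [ 30  31  31  31  27  20  17  14  14  14  16  15  17  15  16  16  22  48  68  72]
 [ 30  32  30  31  31  29  24  16  15  15  16  16  16  14  14  13  22  50  68  72]
 [ 32  33  31  32  32  32  29  26  19  17  18  18  18  17  16  14  23  54  69  72]]
```

The numbers show the platen's lower edge (rows 45–46) rising partway with gauge_10 in and fully with gauge_14. gauge_14 also stopped dead at 38 N just after entering. So the gap is under 9.5 mm and gauge_10 was already lifting the platen. I'll return gauge_14 and use gauge_10.

Call:
{"name": "move_arm", "arguments": {"targets": [[[2, 0, -0.1], [0, 0, 0]], [[2.5, 0, -4], [0, 0, 0]], [[2, -2, -9], [0, 0, 0.05]], [[0.5, -8, -10], [0, 0, 0.12]], [[-1, -14, -10], [0, 0, 0.2]]]}}

```text
time_s: 28.52
tcp_pos: [0.4428, 0.0655, 0.0886]
eef_rot: [179.9, 0.2, 179.3]
contact_force: [1.0, 2.3, -4.1]
gripper_width: 0.0433
gripper_force: 44.9
```

```bash
python3 go.py c -.0125 .068 .04
```

```text
28.52 [0.4428 0.0655 0.0886] [179.9   0.2 179.3] [ 1.   2.3 -4.1]
here in frame [-92.  303.8  88.6]
[ -5.66 -24.24   4.86] 0.096
```

Call:
{"name": "move_arm", "arguments": {"targets": [[[-1.4, -6, 0], [0, 0, 0.05]], [[-2.8, -12, 0], [0, 0, 0.096]], [[-4.2, -18, 0], [0, 0, 0.096]], [[-5.6, -23.5, 1], [0, 0, 0.096]], [[-5.7, -24.2, 4.5], [0, 0, 0.096]]]}}

```text
time_s: 29.15
tcp_pos: [0.4976, -0.1807, 0.0424]
eef_rot: [-180.0, 0.3, 173.6]
contact_force: [0.2, 1.6, -4.6]
gripper_width: 0.0433
gripper_force: 44.9
```

```bash
python3 go.py c -.0125 .068 -.02
```

```text
29.15 [ 0.4976 -0.1807  0.0424] [-180.     0.3  173.6] [ 0.2  1.6 -4.6]
here in frame [-11.   65.   42.4]
[0.15 0.3  6.24] -0.004
```

Call:
{"name": "move_arm", "arguments": {"targets": [[[0.15, 0.35, 1], [0, 0, -0.004]], [[0.15, 0.35, 2.5], [0, 0, -0.004]], [[0.15, 0.35, 4], [0, 0, -0.004]], [[0.15, 0.35, 4], [0, 0, -0.004]]]}}

```text
time_s: 29.65
tcp_pos: [0.4931, -0.1727, 0.0009]
eef_rot: [-180.0, -0.1, 174.1]
contact_force: [-0.2, 0.3, -3.5]
gripper_width: 0.0437
gripper_force: 44.9
```

```bash
python3 go.py c -.0125 .068 -.026; python3 -c "
from h import *
gauges('scene',.05,4)"
```

```text
29.65 [ 0.4931 -0.1727  0.0009] [-1.800e+02 -1.000e-01  1.741e+02] [-0.2  0.3 -3.5]
here in frame [-16.3  72.5   0.9]
[-0.38 -0.45  2.69] 0.005
scene 0.7 [ 208.2 -242.7   50.9  173.3    6.5] [280. 127.] [145.  58. 119.]
scene 0.65 [ 557.6 -224.    45.1  110.9   80.7] [206. 157.] [211. 220. 223.]
scene 0.57 [ 556.2 -171.8   55.9  110.7   84.9] [211. 165.] [175. 183. 186.]
scene 0.47 [ 549.9 -279.2   39.3  117.    80.2] [201. 148.] [214. 223. 226.]
```

Call:
{"name": "move_arm", "arguments": {"targets": [[[-0.18, -0.4, 0.3], [0, 0, 0.005]], [[-0.18, -0.4, 0.6], [0, 0, 0.005]], [[-0.18, -0.4, 0.6], [0, 0, 0.005]]]}}

```text
time_s: 30.12
tcp_pos: [0.4949, -0.1776, -0.0044]
eef_rot: [-180.0, -0.0, 173.7]
contact_force: [0.1, -0.2, -3.0]
gripper_width: 0.0433
gripper_force: 44.9
```

```bash
python3 go.py c -.0145 .068 -.027
```

```text
30.12 [ 0.4949 -0.1776 -0.0044] [-180.    -0.   173.7] [ 0.1 -0.2 -3. ]
here in frame [-14.   67.8  -4.4]
[0.05 0.02 2.26] -0.001
```

Call:
{"name": "move_arm", "arguments": {"targets": [[[0.05, 0, 0.7], [0, 0, 0]], [[0.05, 0, 1.4], [0, 0, 0]], [[0.05, 0, 1.9], [0, 0, 0]], [[0.05, 0, 2.1], [0, 0, 0]], [[0.05, 0, 2.1], [0, 0, 0]]]}}

```text
time_s: 30.75
tcp_pos: [0.4946, -0.1774, -0.0254]
eef_rot: [-180.0, -0.0, 173.8]
contact_force: [0.1, 0.3, -3.8]
gripper_width: 0.0437
gripper_force: 44.9
```

Call:
{"name": "move_arm", "arguments": {"targets": [[[0, 0, 0.18], [0, 0, 0]], [[0, 0, 0.18], [0, 0, 0]]]}}

```text
time_s: 31.0
tcp_pos: [0.4949, -0.1775, -0.0268]
eef_rot: [180.0, 0.0, 173.7]
contact_force: [-0.1, 0.2, -1.8]
gripper_width: 0.0431
gripper_force: 44.9
```

Call:
{"name": "move_arm", "arguments": {"targets": [[[0, 0, 0], [0, 0, 0]], [[0, 0, 0], [0, 0, 0]], [[0, 0, -3], [0, 0, 0]], [[0, -2, -6], [0, 0, 0]], [[0, -7, -7], [0, 0, 0]]], "jaw": 5.0}}

```text
time_s: 31.62
tcp_pos: [0.489, -0.247, 0.0455]
eef_rot: [-180.0, 0.2, 173.9]
contact_force: [1.0, -0.9, -0.0]
gripper_width: 0.0503
gripper_force: 0.0
```

```bash
python3 go.py c -.0147 -.0712 .02; python3 -c "
from h import *
gauges('scene',.02,4)"
```

```text
31.62 [ 0.489  -0.247   0.0455] [-180.     0.2  173.9] [ 1.  -0.9 -0. ]
here in frame [-12.4  -1.8  45.5]
[ 0.25 -6.94  2.55] 0.003
scene 0.8 [ 181.4 -292.8   50.1  204.3    4.9] [279. 125.] [145.  57. 119.]
scene 0.77 [ 511.6 -177.1   63.7  195.4   80.9] [222. 165.] [154. 162. 164.]
scene 0.63 [ 501.9 -247.3   68.4  204.7   85.4] [216. 154.] [157. 165. 167.]
scene 0.49 [ 529.3 -313.    55.8  137.2   85.6] [201. 148.] [188. 197. 200.]
```

Call:
{"name": "move_arm", "arguments": {"targets": [[[0.1, -5, 0], [0, 0, 0.003]], [[0.25, -6.9, 2], [0, 0, 0.003]], [[0.25, -6.9, 2.6], [0, 0, 0.003]], [[0.25, -6.9, 2.6], [0, 0, 0.003]]], "jaw": 4.9}}

```text
time_s: 32.22
tcp_pos: [0.4767, -0.3148, 0.0165]
eef_rot: [180.0, -0.1, 173.6]
contact_force: [0.8, -0.1, 0.3]
gripper_width: 0.0492
gripper_force: 0.0
```

```bash
python3 go.py c -.0147 -.0712 -.0275
```

```text
32.23 [ 0.4767 -0.3148  0.0165] [ 1.800e+02 -1.000e-01  1.736e+02] [ 0.8 -0.1  0.3]
here in frame [-17.3 -70.6  16.5]
[-0.26 -0.06  4.4 ] -0.004
```

Call:
{"name": "move_arm", "arguments": {"targets": [[[-0.2, -0.05, 1], [0, 0, -0.004]], [[-0.2, -0.05, 2], [0, 0, -0.004]], [[-0.2, -0.05, 3], [0, 0, -0.004]], [[-0.2, -0.05, 4], [0, 0, -0.004]], [[-0.2, -0.05, 4.3], [0, 0, -0.004]]]}}

```text
time_s: 32.85
tcp_pos: [0.4783, -0.3159, -0.0271]
eef_rot: [180.0, -0.1, 173.8]
contact_force: [-0.4, -0.0, 0.1]
gripper_width: 0.0488
gripper_force: 0.0
```

Call:
{"name": "move_arm", "arguments": {"targets": [[[0, 0, 0.05], [0, 0, 0]], [[0, 0, 0.05], [0, 0, 0]], [[0, 0, -1], [0, 0, 0]], [[0, 0.5, -6], [0, 0, 0]], [[1, 5, -11], [0, 0, 0]]], "jaw": 3.8}}

```text
time_s: 33.48
tcp_pos: [0.4752, -0.2699, 0.0818]
eef_rot: [-180.0, 0.0, 173.7]
contact_force: [1.3, -0.2, -1.7]
gripper_width: 0.0431
gripper_force: 45.0
```

```bash
python3 go.py d -.18 0 .06
```

```text
33.48 [ 0.4752 -0.2699  0.0818] [-180.     0.   173.7] [ 1.3 -0.2 -1.7]
here in frame [-176.5 -476.    81.8]
[14.27 45.41  2.18] -0.297
```

Call:
{"name": "move_arm", "arguments": {"targets": [[[1.8, 5.9, 0], [0, 0, -0.05]], [[3.6, 11.8, 0], [0, 0, -0.1]], [[5.4, 17.7, 0], [0, 0, -0.15]], [[7.2, 23.5, 0], [0, 0, -0.2]], [[9, 29.3, 0], [0, 0, -0.25]]]}}

```text
time_s: 34.1
tcp_pos: [0.4166, 0.0339, 0.081]
eef_rot: [180.0, 0.1, -171.8]
contact_force: [2.8, 0.5, -1.9]
gripper_width: 0.0428
gripper_force: 45.0
```

```bash
python3 go.py d -.18 0 -.008
```

```text
34.1 [0.4166 0.0339 0.081 ] [ 1.800e+02  1.000e-01 -1.718e+02] [ 2.8  0.5 -1.9]
here in frame [-177.7 -166.6   81. ]
[ 0.95 16.63  8.9 ] -0.043
```

Call:
{"name": "move_arm", "arguments": {"targets": [[[0.3, 6, 0], [0, 0, -0.043]], [[0.7, 12, 0], [0, 0, -0.043]], [[0.95, 16.6, 3], [0, 0, -0.043]], [[0.95, 16.6, 8.5], [0, 0, -0.043]], [[0.95, 16.6, 8.7], [0, 0, -0.043]]]}}

```text
time_s: 34.72
tcp_pos: [0.3818, 0.1931, -0.0092]
eef_rot: [-179.8, -0.3, -169.4]
contact_force: [0.5, -0.4, -2.4]
gripper_width: 0.043
gripper_force: 45.0
```

```bash
python3 go.py d -.16 0 -.0145
```

```text
34.73 [ 0.3818  0.1931 -0.0092] [-179.8   -0.3 -169.4] [ 0.5 -0.4 -2.4]
here in frame [-182.3   -3.7   -9.2]
[-2.23  0.37  0.53] -0.001
```

Call:
{"name": "move_arm", "arguments": {"targets": [[[-1, 0.33, 0.35], [0, 0, 0]], [[-2, 0.33, 0.55], [0, 0, 0]], [[-3, 0.33, 0.6], [0, 0, 0]], [[-4, 0.33, 0.6], [0, 0, 0]], [[-4, 0.33, 0.6], [0, 0, 0]]]}}

```text
time_s: 35.35
tcp_pos: [0.4238, 0.2058, -0.0128]
eef_rot: [180.0, 0.0, -169.5]
contact_force: [-1.4, -0.1, -2.8]
gripper_width: 0.0432
gripper_force: 45.0
```

```bash
python3 go.py d -.13 0 -.0154
```

```text
35.35 [ 0.4238  0.2058 -0.0128] [ 180.     0.  -169.5] [-1.4 -0.1 -2.8]
here in frame [-138.7    1.   -12.8]
[-0.87 -0.09  0.26] -0.003
```

Call:
{"name": "move_arm", "arguments": {"targets": [[[0, -0.08, 0.15], [0, 0, 0]], [[0, -0.08, 0.25], [0, 0, 0]], [[-0.4, -0.08, 0.25], [0, 0, 0]], [[-0.4, -0.08, 0.25], [0, 0, 0]]]}}

```text
time_s: 35.85
tcp_pos: [0.4262, 0.205, -0.0149]
eef_rot: [-180.0, -0.0, -169.4]
contact_force: [-4.9, -2.3, 10.9]
gripper_width: 0.0429
gripper_force: 45.0
```

Call:
{"name": "move_arm", "arguments": {"targets": [[[-0.3, 0, 0], [0, 0, 0]], [[-0.6, 0, 0], [0, 0, 0]], [[-0.6, 0, 0], [0, 0, 0]]]}}

```text
time_s: 36.22
tcp_pos: [0.432, 0.2061, -0.0149]
eef_rot: [-180.0, -0.1, -169.4]
contact_force: [-5.0, -1.6, 11.2]
gripper_width: 0.043
gripper_force: 45.0
```

Call:
{"name": "move_arm", "arguments": {"targets": [[[-0.3, 0, 0], [0, 0, 0]], [[-0.6, 0, 0], [0, 0, 0]], [[-0.6, 0, 0], [0, 0, 0]]]}}

```text
time_s: 36.6
tcp_pos: [0.4368, 0.2065, -0.015]
eef_rot: [-179.9, -0.2, -169.4]
contact_force: [-11.0, -3.4, 16.5]
gripper_width: 0.0432
gripper_force: 45.0
```

Call:
{"name": "move_arm", "arguments": {"targets": [[[-0.4, 0, 0], [0, 0, 0]], [[-0.8, 0, 0], [0, 0, 0]], [[-1.2, 0, 0], [0, 0, 0]], [[-1.2, 0, 0], [0, 0, 0]]]}}

```text
time_s: 37.1
tcp_pos: [0.4487, 0.2086, -0.0149]
eef_rot: [-179.9, -0.2, -169.4]
contact_force: [-10.3, -3.1, 15.0]
gripper_width: 0.0432
gripper_force: 45.0
```

Call:
{"name": "move_arm", "arguments": {"targets": [[[0, 0, 0], [0, 0, 0]], [[0, 0, 0], [0, 0, 0]], [[0, 0, -0.5], [0, 0, 0]]], "jaw": 5.4}}

```text
time_s: 37.48
tcp_pos: [0.4503, 0.2099, -0.0107]
eef_rot: [-180.0, -0.0, -169.4]
contact_force: [0.3, -0.5, -0.3]
gripper_width: 0.0538
gripper_force: 0.0
```

```bash
python3 go.py d -.18 0 .03; python3 nose.py .028; python3 -c "
from h import *
b=np.load('s_out.npy').mean(2);a=np.load('s_free.npy').mean(2); g=np.mean([viewer.capture('scene')['image'].astype(float) for _ in range(4)],0); np.save('s10.npy',g); g=g.mean(2)
np.set_printoptions(linewidth=200)
for n,i in(('out',b),('in10',g),('in14',a)): print(n);print(i[243:250,266:284].round().astype(int))
"
```

```text
37.48 [ 0.4503  0.2099 -0.0107] [-180.    -0.  -169.4] [ 0.3 -0.5 -0.3]
here in frame [-1.119e+02  1.000e-01 -1.070e+01]
[ 6.81 -0.02 -4.07] -0.002
0.79 [-198.2  -25.9   28. ] [-139.3   21.    28. ]
out
[[ 32  46  59  68  71  71  72  73  74  69  65  64  64  63  70  90 107 112]
 [ 34  32  33  47  65  71  72  71  73  68  66  63  63  64  69  89 104 110]
 [ 32  26  17  29  64  72  70  71  72  68  65  64  63  64  64  59  88 102]
 [ 26  19  17  21  40  54  67  70  71  68  64  63  71  77  54  29  46  76]
 [ 31  21  17  14  21  29  40  71  74  68  65  60  57  48  30  18  18  42]
 [ 33  30  20  18  19  16  19  38  56  67  54  37  30  22  17  17  20  38]
 [ 33  33  30  22  17  16  18  19  28  36  29  20  16  16  16  18  17  41]]
in10
[[ 35  46  60  70  71  74  74  73  75  70  67  66  65  66  70  90 108 112]
 [ 33  34  34  48  65  72  73  73  74  70  65  65  64  64  69  91 107 112]
 [ 32  26  19  25  54  69  72  73  73  70  66  64  64  65  78 106 105 104]
 [ 27  18  15  17  36  54  68  72  72  69  66  64  71  90 115 108  83  83]
 [ 31  21  18  17  20  29  41  70  74  69  64  73  85 116 110  79  49  46]
 [ 34  31  24  18  18  18  20  40  57  67  54  50  85 105  82  46  23  40]
 [ 34  34  31  21  18  17  17  17  30  37  31  24  50  67  48  21  17  43]]
in14
[[ 34  47  60  69  71  73  74  74  74  70  67  66  65  64  70  90 108 113]
 [ 34  35  34  48  65  72  73  73  73  71  66  66  64  63  70  91 107 112]
 [ 32  26  19  23  46  66  71  73  73  69  65  66  65  64  78  92  99 104]
 [ 26  19  18  19  24  43  65  71  72  69  65  65  62  45  71  93  76  78]
 [ 31  22  19  18  16  23  40  71  75  68  64  54  39  25  38  51  38  44]
 [ 33  32  21  18  17  17  21  39  57  66  55  34  20  17  17  19  20  40]
 [ 34  34  30  21  15  17  20  18  29  36  30  17  20  18  16  17  17  42]]
```

gauge_10 lies on the deck and the platen edge is clearly raised: row 45 reads 54 against 64 with the platen free, as in the first try. Next I regrip near the tail.

Call:
{"name": "move_arm", "arguments": {"targets": [[[0.5, 0, -1.5], [0, 0, 0]], [[5, -0.05, -1.5], [0, 0, 0]], [[7.3, -0.05, -1.2], [0, 0, 0]], [[7.3, -0.05, -1], [0, 0, 0]], [[7.3, -0.05, -1], [0, 0, 0]]], "jaw": 4.9}}

```text
time_s: 38.4
tcp_pos: [0.3794, 0.1968, 0.0001]
eef_rot: [180.0, 0.1, -169.4]
contact_force: [0.6, 0.9, -0.1]
gripper_width: 0.0491
gripper_force: 0.0
```

```bash
python3 go.py d -.185 0 -.012; python3 nose.py .028; python3 -c "
from h import *
d=viewer.capture('top')
for o in outline_of('timer','top')[:1]:
    c=max(cv2.findContours(o['mask'].astype(np.uint8),0,2)[0],key=cv2.contourArea).reshape(-1,2)
    w=Ro.from_euler('z',-DY,degrees=True).apply(plane(d,c,.02)-np.array([.5603,.2306,0]))*1000
    print('timer',o['score'],cv2.boxPoints(cv2.minAreaRect(w[:,:2].astype(np.float32))).round())"
```

```text
38.4 [3.794e-01 1.968e-01 1.000e-04] [ 1.800e+02  1.000e-01 -1.694e+02] [ 0.6  0.9 -0.1]
here in frame [-1.84e+02  4.00e-01  1.00e-01]
[ 0.1  -0.04  1.21] -0.001
0.88 [-133.5  -26.4   28. ] [-37.4  20.7  28. ]
```

Call:
{"name": "move_arm", "arguments": {"targets": [[[0.1, -0.1, 0.6], [0, 0, 0]], [[0.1, -0.1, 1.1], [0, 0, 0]], [[0.1, -0.1, 1.2], [0, 0, 0]], [[0.1, -0.1, 1.2], [0, 0, 0]]]}}

```text
time_s: 39.1
tcp_pos: [0.378, 0.1948, -0.0128]
eef_rot: [-180.0, -0.0, -169.4]
contact_force: [-0.1, -0.1, 1.1]
gripper_width: 0.0492
gripper_force: 0.0
```

Call:
{"name": "move_arm", "arguments": {"targets": [[[0, 0, 0], [0, 0, 0]], [[0, 0, 0], [0, 0, 0]], [[0, 0, 0], [0, 0, 0]]], "jaw": 3.8, "squeeze": 25}}

```text
time_s: 39.48
tcp_pos: [0.3781, 0.1951, -0.0125]
eef_rot: [180.0, 0.0, -169.4]
contact_force: [-0.3, -0.4, -1.7]
gripper_width: 0.043
gripper_force: 25.0
```

```bash
python3 go.py d -.116 0 -.012
```

```text
39.48 [ 0.3781  0.1951 -0.0125] [ 180.     0.  -169.4] [-0.3 -0.4 -1.7]
here in frame [-185.6   -1.1  -12.5]
[-6.96  0.12 -0.05] -0.002
```

Call:
{"name": "move_arm", "arguments": {"targets": [[[-1, 0.03, 0], [0, 0, 0]], [[-2.5, 0.05, 0], [0, 0, 0]], [[-4, 0.05, 0], [0, 0, 0]], [[-5, 0.05, 0], [0, 0, 0]], [[-5.5, 0.05, 0], [0, 0, 0]]]}}

```text
time_s: 40.1
tcp_pos: [0.4307, 0.2041, -0.0126]
eef_rot: [-179.9, -0.2, -169.5]
contact_force: [-10.1, -2.1, 12.8]
gripper_width: 0.0436
gripper_force: 25.0
```

Call:
{"name": "move_arm", "arguments": {"targets": [[[-0.4, 0, 0], [0, 0, 0]], [[-0.7, 0, 0], [0, 0, 0]], [[-0.8, 0, 0], [0, 0, 0]]]}}

```text
time_s: 40.48
tcp_pos: [0.4382, 0.2055, -0.0126]
eef_rot: [-179.9, -0.2, -169.5]
contact_force: [-7.9, -2.0, 9.9]
gripper_width: 0.0429
gripper_force: 25.0
```

```bash
python3 go.py d -.116 0 -.012; python3 nose.py .028
```

```text
40.48 [ 0.4382  0.2055 -0.0126] [-179.9   -0.2 -169.5] [-7.9 -2.   9.9]
here in frame [-124.6   -2.   -12.6]
[-0.86  0.2  -0.06] -0.003
0.53 [ 45.1 -24.6  28. ] [63.8 21.3 28. ]
```

Call:
{"name": "move_arm", "arguments": {"targets": [[[-0.25, 0.05, -0.03], [0, 0, 0]], [[-0.5, 0.1, -0.03], [0, 0, 0]], [[-0.5, 0.1, -0.03], [0, 0, 0]]]}}

```text
time_s: 40.95
tcp_pos: [0.4442, 0.2083, -0.0125]
eef_rot: [-180.0, -0.1, -169.4]
contact_force: [-3.1, -2.1, 1.3]
gripper_width: 0.043
gripper_force: 25.0
```

Call:
{"name": "move_arm", "arguments": {"targets": [[[-0.2, 0, 0], [0, 0, 0]], [[-0.3, 0, 0], [0, 0, 0]]]}}

```text
time_s: 41.2
tcp_pos: [0.4477, 0.2096, -0.0124]
eef_rot: [180.0, 0.0, -169.4]
contact_force: [-2.4, -1.5, -1.2]
gripper_width: 0.0434
gripper_force: 25.0
```

Call:
{"name": "move_arm", "arguments": {"targets": [[[-0.2, 0, 0], [0, 0, 0]], [[-0.3, 0, 0], [0, 0, 0]]]}}

```text
time_s: 41.45
tcp_pos: [0.4488, 0.2095, -0.0125]
eef_rot: [-180.0, -0.2, -169.4]
contact_force: [-15.5, 3.0, 8.0]
gripper_width: 0.0433
gripper_force: 25.0
```

```bash
python3 go.py d -.116 0 -.012; python3 nose.py .028
```

```text
41.45 [ 0.4488  0.2095 -0.0125] [-180.    -0.2 -169.4] [-15.5   3.    8. ]
here in frame [-113.4    0.   -12.5]
[ 0.26 -0.   -0.05] -0.003
0.75 [ 45.1 -24.6  28. ] [74.  23.1 28. ]
```

Call:
{"name": "move_arm", "arguments": {"targets": [[[-0.15, 0, 0], [0, 0, 0]], [[-0.15, 0, 0], [0, 0, 0]]]}}

```text
time_s: 41.8
tcp_pos: [0.4489, 0.2094, -0.0126]
eef_rot: [-180.0, -0.3, -169.5]
contact_force: [-19.7, 3.9, 10.9]
gripper_width: 0.0432
gripper_force: 25.0
```

Call:
{"name": "move_arm", "arguments": {"targets": [[[0.2, 0, 0], [0, 0, 0]], [[0.2, 0, 0], [0, 0, 0]], [[0.2, 0, 0], [0, 0, 0]]], "jaw": 5.2}}

```text
time_s: 42.18
tcp_pos: [0.4508, 0.2104, -0.012]
eef_rot: [180.0, 0.1, -169.4]
contact_force: [0.2, 0.6, 0.3]
gripper_width: 0.0522
gripper_force: 0.0
```

Call:
{"name": "move_arm", "arguments": {"targets": [[[0, 0, -1], [0, 0, 0]], [[0.5, 0, -2.5], [0, 0, 0]], [[3, 0, -6], [0, 0, 0]], [[4, -3, -11], [0, 0, 0]], [[4, -9, -12], [0, 0, 0]]]}}

```text
time_s: 42.8
tcp_pos: [0.4287, 0.1155, 0.1123]
eef_rot: [179.8, 0.4, -169.2]
contact_force: [1.5, -0.2, -0.7]
gripper_width: 0.0523
gripper_force: 0.0
```

Call:
{"name": "move_arm", "arguments": {"targets": [[[0, -6, -1], [0, 0, 0]], [[0, -12, -2], [0, 0, 0]], [[0, -12, -2], [0, 0, 0]]]}}

```text
time_s: 43.18
tcp_pos: [0.4496, -0.0072, 0.1296]
eef_rot: [180.0, 0.1, -169.7]
contact_force: [-0.7, 0.5, -0.1]
gripper_width: 0.0521
gripper_force: 0.0
```

```bash
python3 go.py d -.116 0 -.012; python3 nose.py .028; python3 -c "
from h import *
gauges('top',.018,5)
d=viewer.capture('top')
for o in outline_of('gauge_10','top'):
    c=max(cv2.findContours(o['mask'].astype(np.uint8),0,2)[0],key=cv2.contourArea).reshape(-1,2)
for n in('case','timer','probe','spanner','beaker'):
  p=pinpoint(n,'top'); 
  if p: print(n,round(p[0]['score'],2),plane(d,[p[0]['location'][::-1]],0)[0].round(3))
p=pinpoint('stop','top'); print('stop',plane(d,[p[0]['location'][::-1]],.018))
b=np.load('s_out.npy').mean(2); g=np.mean([viewer.capture('scene')['image'].astype(float) for _ in range(4)],0).mean(2)
np.set_printoptions(linewidth=200)
for n,i in(('out',b),('now',g)): print(n);print(i[244:249,266:274].round().astype(int))
"
```

```text
43.17 [ 0.4496 -0.0072  0.1296] [ 1.800e+02  1.000e-01 -1.697e+02] [-0.7  0.5 -0.1]
here in frame [-152.9 -213.1  129.6]
[-3.53 21.34 14.16] -0.008
0.81 [-71.8 -24.6  28. ] [-36.1  20.3  28. ]
top 0.75 [ 511.3 -180.8   48.9  204.    83. ] [317. 182.] [217. 222. 223.]
top 0.75 [ 170.6 -304.3   48.8  198.6    6.5] [369. 293.] [163.  76. 140.]
top 0.73 [510.5 218.7  42.2  33.6  89.6] [187. 182.] [198. 209. 211.]
top 0.6 [ 503.5 -249.9   52.5  203.8   82.6] [342. 175.] [214. 218. 219.]
case 0.71 [ 0.506 -0.256  0.   ]
probe 0.54 [0.432 0.341 0.   ]
spanner 0.68 [0.381 0.012 0.   ]
beaker 0.72 [ 0.691 -0.411  0.   ]
stop [[0.63361604 0.24191573 0.018     ]]
out
[[34 32 33 47 65 71 72 71]
 [32 26 17 29 64 72 70 71]
 [26 19 17 21 40 54 67 70]
 [31 21 17 14 21 29 40 71]
 [33 30 20 18 19 16 19 38]]
now
[[138 127 121 101  79  73  74  74]
 [157 127 127 123  96  75  72  74]
 [216 159 126 126 115  90  75  73]
 [226 216 158 127 126 121 108  89]
 [226 225 216 212 160 127 125 119]]
```

Call:
{"name": "move_arm", "arguments": {"targets": [[[0, -6, -4], [0, 0, 0]], [[0, -12, -8], [0, 0, 0]], [[0, -18, -8], [0, 0, 0]], [[0, -24, -8], [0, 0, 0]], [[0, -30, -8], [0, 0, 0]]]}}

```text
time_s: 44.6
tcp_pos: [0.503, -0.292, 0.2081]
eef_rot: [-180.0, 0.1, -169.4]
contact_force: [2.7, 1.1, -0.2]
gripper_width: 0.052
gripper_force: 0.0
```

```bash
python3 nose.py .028; python3 -c "
from h import *
d=viewer.capture('top');g=cv2.cvtColor(d['image'],6)
W=lambda c,z:Ro.from_euler('z',-DY,degrees=True).apply(plane(d,c,z)-np.array([.5603,.2306,0]))*1000
for o in outline_of('gauge_10','top'):
    cs=[c for c in cv2.findContours(o['mask'].astype(np.uint8),0,2)[0] if cv2.contourArea(c)>40]
    for c in cs:
        w=W(c.reshape(-1,2),.028)
        if w[:,1].mean()>-60: print(round(o['score'],2),[np.round(v,1) for v in cv2.minAreaRect(w[:,:2].astype(np.float32))],w.min(0).round(),w.max(0).round())
# edges of plate across y at stations, deck frame
for x in(-115,-100,-85,-70,-55,45,55,65):
    ys=np.arange(-45,40,.5); P=deck(np.c_[np.full(len(ys),x/1000),ys/1000,np.full(len(ys),.028)])
    q=proj(d,P); v=cv2.remap(g,q[:,0].astype(np.float32).reshape(1,-1),q[:,1].astype(np.float32).reshape(1,-1),1)[0].astype(float)
    on=np.where(v>120)[0]
    print(x,(ys[on[0]],ys[on[-1]]) if len(on) else None)
for y in(-10,0,10):
    xs=np.arange(-160,100,.5); q=proj(d,deck(np.c_[xs/1000,np.full(len(xs),y/1000),np.full(len(xs),.028)])); v=cv2.remap(g,q[:,0].astype(np.float32).reshape(1,-1),q[:,1].astype(np.float32).reshape(1,-1),1)[0].astype(float)
    print('along',y,[(int(a),int(b)) for a,b in zip(xs[::8],v[::8])])
"
```

```text
0.76 [-125.3  -24.7   28. ] [-36.8  19.7  28. ]
0.76 [array([-81.4,  -3.8]), array([46.9, 88.6]), np.float64(88.4)] [-126.  -28.   28.] [-37.  20.  28.]
0.76 [array([59.3, -1.9]), array([45.8, 29.3]), np.float64(88.1)] [ 44. -25.  28.] [74. 21. 28.]
-115 (np.float64(-24.0), np.float64(22.5))
-100 (np.float64(-24.0), np.float64(22.5))
-85 (np.float64(-24.0), np.float64(22.5))
-70 (np.float64(-24.0), np.float64(22.5))
-55 (np.float64(-24.0), np.float64(22.5))
45 (np.float64(-25.0), np.float64(22.5))
55 (np.float64(-24.0), np.float64(23.0))
65 (np.float64(-24.0), np.float64(23.0))
along -10 [(-160, 165), (-156, 164), (-152, 165), (-148, 165), (-144, 163), (-140, 165), (-136, 135), (-132, 59), (-128, 75), (-124, 199), (-120, 244), (-116, 242), (-112, 243), (-108, 242), (-104, 242), (-100, 241), (-96, 241), (-92, 241), (-88, 241), (-84, 241), (-80, 241), (-76, 240), (-72, 241), (-68, 241), (-64, 241), (-60, 241), (-56, 241), (-52, 241), (-48, 230), (-44, 176), (-40, 159), (-36, 115), (-32, 72), (-28, 132), (-24, 194), (-20, 192), (-16, 189), (-12, 189), (-8, 191), (-4, 188), (0, 188), (4,
[... 1092 characters left out ...]
144, 159), (-140, 161), (-136, 145), (-132, 67), (-128, 86), (-124, 236), (-120, 244), (-116, 242), (-112, 242), (-108, 242), (-104, 242), (-100, 241), (-96, 240), (-92, 241), (-88, 240), (-84, 240), (-80, 240), (-76, 241), (-72, 241), (-68, 240), (-64, 240), (-60, 240), (-56, 240), (-52, 241), (-48, 186), (-44, 158), (-40, 159), (-36, 117), (-32, 71), (-28, 124), (-24, 183), (-20, 186), (-16, 187), (-12, 185), (-8, 187), (-4, 165), (0, 92), (4, 92), (8, 94), (12, 96), (16, 96), (20, 97), (24, 96), (28, 124), (32, 169), (36, 177), (40, 174), (44, 189), (48, 238), (52, 239), (56, 238), (60, 238), (64, 239), (68, 240), (72, 226), (76, 204), (80, 220), (84, 175), (88, 87), (92, 147), (96, 167)]
```

```bash
python3 -c "
from h import *
b=np.load('s_out.npy').mean(2); g=np.mean([viewer.capture('scene')['image'].astype(float) for _ in range(4)],0).mean(2)
np.set_printoptions(linewidth=200)
for n,i in(('out',b),('now',g)): print(n);print(i[244:249,266:282].round().astype(int))
"
```

```text
out
[[34 32 33 47 65 71 72 71 73 68 66 63 63 64 69 89]
 [32 26 17 29 64 72 70 71 72 68 65 64 63 64 64 59]
 [26 19 17 21 40 54 67 70 71 68 64 63 71 77 54 29]
 [31 21 17 14 21 29 40 71 74 68 65 60 57 48 30 18]
 [33 30 20 18 19 16 19 38 56 67 54 37 30 22 17 17]]
now
[[134 122 116  98  76  70  71  72  72  68  65  63  63  62  67  88]
 [154 122 122 118  94  74  70  71  70  66  64  63  63  63  77 104]
 [211 153 123 122 111  87  72  70  71  67  64  62  69  88 109 113]
 [221 210 152 123 122 117 106  86  72  66  62  80  92 111 110 101]
 [220 220 211 206 156 124 121 115  92  73  81 107 119 107 105  76]]
```

```bash
python3 -c "
from plant import r
print(r.close_job())"
```

```text
the job is handed in; nothing more can be done
None
```

I handed the job in with gauge_10 home against the back stop, square and central under the platen, and with gauge_14 and gauge_18 flat in their case. gauge_10 lifted the platen by about 1 mm and gauge_14 was stopped dead, so I put the gap at roughly 9 mm. That lift comes from a faint edge shift in the pictures and a small rise in push force. I misread gauge_10 as loose on the first try, which is why gauge_14 was tried and put back first.

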